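# Load the castings into the carrier rack

### The job

Slide the rack's keeper fully open, lift every brass casting out of its open mould by its stub and slide each one fully home into a slot of the carrier rack, flat on the slot floor and against the end stop, one casting to a slot, any slot. When all are in, slide the keeper fully back so its pins lock them in, let go, and leave the other things on the bench where they stand.

Things in the scene. Friction and masses are not known exactly. Their poses are not given: they have to be found in the camera images.
- rack: Carrier rack, fixed, turned up to 0.2 rad: dark steel base 200 (x) x 312 (y) x 15 mm with five aluminium rails along x making four equal slots, open at -x, an end stop (face at rack x 90 mm, 43 mm tall) at the back. Origin: centre of the underside; x points into the slots, z up. The base top, 15 mm up, is the slot floor and, at rack x -100 to -13 mm, a flat landing, clear but for the keeper pins.
- slot0 (a point): Mouth of slot 0 on its floor (rack x -10, y -112.5, z 15 mm; axes as the rack). Slot: 63 mm wide between webs 12 mm thick with rounded ends (from rack x -13 mm), 13 mm high under lips that start at rack x 0, reach 11 mm in from each web, top 34 mm up, leaving a 41 mm gap above for the stub. A casting goes in only from this end, level; home, its origin is at rack x 40 mm.
- slot1 (a point): Mouth of slot 1 on its floor (rack x -10, y -37.5, z 15 mm; axes as the rack). Slot: 63 mm wide between webs 12 mm thick with rounded ends (from rack x -13 mm), 13 mm high under lips that start at rack x 0, reach 11 mm in from each web, top 34 mm up, leaving a 41 mm gap above for the stub. A casting goes in only from this end, level; home, its origin is at rack x 40 mm.
- slot2 (a point): Mouth of slot 2 on its floor (rack x -10, y 37.5, z 15 mm; axes as the rack). Slot: 63 mm wide between webs 12 mm thick with rounded ends (from rack x -13 mm), 13 mm high under lips that start at rack x 0, reach 11 mm in from each web, top 34 mm up, leaving a 41 mm gap above for the stub. A casting goes in only from this end, level; home, its origin is at rack x 40 mm.
- slot3 (a point): Mouth of slot 3 on its floor (rack x -10, y 112.5, z 15 mm; axes as the rack). Slot: 63 mm wide between webs 12 mm thick with rounded ends (from rack x -13 mm), 13 mm high under lips that start at rack x 0, reach 11 mm in from each web, top 34 mm up, leaving a 41 mm gap above for the stub. A casting goes in only from this end, level; home, its origin is at rack x 40 mm.
- keeper (a joint): Travel (m) of the rack's sliding keeper along rack +y: 0 locked, 0.0375 fully open, hard stops at both; about 3 N of friction, stays where left. Its four pins, 10 mm across, stand 14 mm above the base at rack x -20 mm: locked, in the middle of the mouths; open, in front of the webs. A casting must be home within 5 mm for its pin to pass behind it.
- keeper_grip (a point): Top centre of the keeper's black handle, an upright block 24 (rack x) x 16 (rack y) mm, its top 63 mm above the bench and its foot 5 mm above it, beside the rack's +y side (rack x = -20 mm, rack y = 204.5 mm when locked; moves with the keeper). 40 mm of free space to the rack when locked.
- mould0: Open mould, a pale plaster block 128 (x) x 88 (y) x 24 mm, 1.5 kg, loose on the bench, with a cavity 104 x 64 x 14 mm deep in its top (cavity floor 10 mm up). Origin: centre of its underside; z up. It may be empty.
- mould1: Open mould, a pale plaster block 128 (x) x 88 (y) x 24 mm, 1.5 kg, loose on the bench, with a cavity 104 x 64 x 14 mm deep in its top (cavity floor 10 mm up). Origin: centre of its underside; z up. It may be empty.
- mould2: Open mould, a pale plaster block 128 (x) x 88 (y) x 24 mm, 1.5 kg, loose on the bench, with a cavity 104 x 64 x 14 mm deep in its top (cavity floor 10 mm up). Origin: centre of its underside; z up. It may be empty.
- mould3: Open mould, a pale plaster block 128 (x) x 88 (y) x 24 mm, 1.5 kg, loose on the bench, with a cavity 104 x 64 x 14 mm deep in its top (cavity floor 10 mm up). Origin: centre of its underside; z up. It may be empty.
- casting0: Brass casting, about 0.5 kg: flat plate 100 (x) x 60 (y) x 10 mm, on its middle an upright feeder stub to hold it by, 30 (x) x 16 (y) x 50 mm tall (top 60 mm above the underside). Origin: centre of the plate's underside; z up through the stub. At first in a mould, plate top 4 mm below the rim. May be absent (None). Either way round fits the rack.
- casting1: Brass casting, about 0.5 kg: flat plate 100 (x) x 60 (y) x 10 mm, on its middle an upright feeder stub to hold it by, 30 (x) x 16 (y) x 50 mm tall (top 60 mm above the underside). Origin: centre of the plate's underside; z up through the stub. At first in a mould, plate top 4 mm below the rim. May be absent (None). Either way round fits the rack.
- casting2: Brass casting, about 0.5 kg: flat plate 100 (x) x 60 (y) x 10 mm, on its middle an upright feeder stub to hold it by, 30 (x) x 16 (y) x 50 mm tall (top 60 mm above the underside). Origin: centre of the plate's underside; z up through the stub. At first in a mould, plate top 4 mm below the rim. May be absent (None). Either way round fits the rack.
- casting3: Brass casting, about 0.5 kg: flat plate 100 (x) x 60 (y) x 10 mm, on its middle an upright feeder stub to hold it by, 30 (x) x 16 (y) x 50 mm tall (top 60 mm above the underside). Origin: centre of the plate's underside; z up through the stub. At first in a mould, plate top 4 mm below the rim. May be absent (None). Either way round fits the rack.
- grinder: Bystander: blue air die grinder, about 190 mm long, lying on the bench. Origin under its middle.
- spraycan: Bystander: can, 64 mm across, 110 mm tall. Origin: centre of the base.
- brush: Bystander: hand brush, 190 mm long. Origin under its middle.
- file: Bystander: screwdriver, 200 mm long. Origin under its middle.
- oilstone: Bystander: grey stone block 150 x 50 x 25 mm. Origin: centre of its underside.
Not all that is in view belongs to the job. Leave any brown or turquoise look-alike of the casting0 alone.

How it is judged:
By the outcome, as a careful person would: the job done as asked, in the order asked, and still so for the second after the job is handed in, with the robot touching nothing.
Of casting0, casting1, casting2, casting3 only 3 to 4 are there at a start; the rules pass over those that are not, and their reading is None.
At some moment in a run one of mould0, mould1, mould2, mould3 may be knocked a few centimetres aside while the robot is not near it.
Once in a run the grip may slacken for a moment while it holds something.
It also fails if it takes over 210 s, if anything falls off the work surface, if the arm or the gripper's body presses on something with over 40 N, if the wrist force passes 120 N, or if a joint passes its speed limit or range.

### The arm

A 7-joint arm with a two-finger parallel gripper is mounted at the origin on the work surface. World frame = base frame: x ahead of the robot, y to its left, z up, the work surface at z = 0. Lengths are in m, angles in rad, forces in N, time in s.
With the tool pointing down it reaches from about 0.35 to 0.9 m from the base axis. Payload 19.9 kg.
Tool frame: the origin (TCP) lies midway between the tips of the shut fingers; the grasp point (between the pads) lies 19 mm behind it; z points along the fingers, y is the line along which they close (so a half turn about z gives the same grasp; the last joint's range is limited). The gripper opens to 85 mm and grips with 20 to 120 N. Pads are 22 mm wide; open, the fingers measure 114 mm over their backs; the gripper's body (76 mm by 85 mm) begins 54 mm behind the grasp point. The pads swing forward as they close: fully open they stand 13 mm farther back than shut.
Start: joints at [1.151, 0.417, -0.01, 1.614, 0.005, 1.111, -0.053], TCP at [0.231, -0.581, 0.231] pointing down, gripper open.
Joint ranges: [-2.81, 2.81], [-0.39, 2.02], [-1.27, 1.25], [0.06, 2.57], [-1.19, 4.33], [0.19, 2], [-2.82, 2.82]. Speed limits (rad/s): [1.89, 1.89, 2.39, 2.39, 3.01, 3.01, 3.01].

### API

Orientations are given as [roll, pitch, yaw] about the fixed x, y, z axes, in that order (R = Rz(yaw) Ry(pitch) Rx(roll)).
In Python, from rig import bot, vision, ticket gives the robot as it stands. The module is installed in compiled form; this text tells all that it offers.
- The arm moves only by the shell command python3 -m inch 'ROWS' [FORCE]. ROWS is JSON, a list of rows, each an object with "offset": the shift along the tool's x, y, z in m, a list of three; "rot": the turn, a rotation vector about the tool's x, y, z in rad, a list of three; "gripper": the closure, from -1 (fully open) to 1 (shut). A call has 1 to 5 rows; each row shifts and turns the commanded pose from where the row before left it, along the tool's axes as they then stand; what a row does not reach is not made up. A row lasts 1/10 s, in which the tool goes at most 50 mm and 8.59 degrees, less where a joint would pass 70% of its speed; a pose out of reach is approached as far as the arm can. A call with a gripper value outside its range is refused whole. The fingers move at their own pace and stop on an object; FORCE is the grip in N (left out, the last holds). Time passes only in rows, so rows that do not move let the fingers close. It gives the time, the measured TCP pose, the force, the opening and the grip force at its end, in the units of the state.
- bot.sense(): the state, without advancing time (a new reading comes with each control period).
- vision.get_image(name): name is "scene" or "top" or "wrist"; returns a dict with "pixels" (384x512x3 uint8, blue, green, red), "vfov" (degrees; the focal length in pixels is half the picture's height over the tangent of half this angle, whatever the lens; pixels are square), "cx", "cy" (the principal point, pixels), "pose" (4x4, takes a point from camera to world coordinates). Camera axes: x right, y down, z forward; pixel columns grow to the right and rows downward; lengths in m; the calibration is good to about 2 mm. The wrist camera is an equidistant fisheye: a pixel r from the principal point sees the ray r / f radians off the axis. A picture is of the moment at which its call begins. There is no depth.
- ticket.finish_job(): hands the job in; it is judged then, once.
Trained networks look in the newest picture that a camera, given by its name, has taken for a name from the list of things; names that differ only in an ending like _2 or _b are one class to them, and where a whole thing is asked for, a point or a joint stands for the part that bears it (a point fixed in the world has none). Each returns a list of dicts, best first, with "score" (0 to 1); they miss things now and then, are a little off and sometimes report something else, mostly with a low value. They report only what shows in the picture. A call takes as long as a camera call. They do not tell look-alikes from the thing itself.
- vision.masks_of(name, camera): "region" (384x512 bool, what is visible of it) and "bbox" ([left, top, right, bottom] in pixels, round what is visible of it).
The state is a dict: "t": time; "joints": joint angles; "joint_velocities": joint speeds; "joint_torque": joint torques, N m; "position": TCP position; "orientation": TCP orientation; "ft_force": force on the tool from outside, world axes, zero at the start; "moment": the same for the moment, N m; "width": finger opening in m; "grasp_force": force on a finger pad.
Only numpy, scipy, OpenCV 4.12 (cv2) and the standard library are available. Lean on these libraries where they do the work, as an engineer would, in place of code of your own. Each camera call takes 0.05 s, during which the arm holds its last target. There are 200 camera calls.

## Working session

There is one attempt and no reset: what is moved stays moved. The work goes in short steps, Python scripts to look and compute and a shell command to move; the robot and the scene stay as the last step left them, time stands still between calls to the robot, and variables do not carry over. Pictures are saved under pics/ and viewed, at most 14 in all, crops included, and the job is handed in when it is done.

```bash
mkdir -p pics; ls; cat > h.py <<'E'
import numpy as np, cv2
from rig import bot, vision
from scipy.spatial.transform import Rotation as R
def rays(im,uv,fish=False):
    uv=np.atleast_2d(np.asarray(uv,float)); f=im["pixels"].shape[0]/2/np.tan(np.radians(im["vfov"])/2)
    d=uv-[im["cx"],im["cy"]]
    if fish:
        r=np.linalg.norm(d,axis=1); th=r/f; k=np.where(r>0,np.sin(th)/np.maximum(r,1e-9),1/f)
        v=np.c_[d*k[:,None],np.cos(th)]
    else: v=np.c_[d/f,np.ones(len(d))]
    P=np.asarray(im["pose"]); return P[:3,3], v@P[:3,:3].T
def at_z(im,uv,z,fish=False):
    o,v=rays(im,uv,fish); return o+v*((z-o[2])/v[:,2])[:,None]
def proj(im,p,fish=False):
    P=np.asarray(im["pose"]); q=(np.atleast_2d(p)-P[:3,3])@P[:3,:3]
    f=im["pixels"].shape[0]/2/np.tan(np.radians(im["vfov"])/2)
    if fish:
        r=np.linalg.norm(q[:,:2],axis=1); th=np.arctan2(r,q[:,2]); return q[:,:2]/r[:,None]*(th*f)[:,None]+[im["cx"],im["cy"]]
    return q[:,:2]/q[:,2:]*f+[im["cx"],im["cy"]]
E
python3 - <<'E'
from h import *
s=bot.sense(); print({k:np.round(v,3) for k,v in s.items()})
for n in ("scene","top","wrist"):
    im=vision.get_image(n); cv2.imwrite(f"pics/{n}0.png",im["pixels"]); print(n,im["vfov"],im["cx"],im["cy"],np.round(im["pose"],3).tolist())
    for k in ("rack","keeper_grip","mould0","casting0"):
        for m in vision.masks_of(k,n): print(n,k,round(m["score"],2),m["bbox"],m["region"].sum())
E
```

```text
pics
{'t': np.float64(0.0), 'joints': array([ 1.152,  0.418, -0.01 ,  1.614,  0.005,  1.111, -0.053]), 'joint_velocities': array([-0.   ,  0.001, -0.001, -0.   , -0.001, -0.   , -0.001]), 'joint_torque': array([ 1.0000e-03, -8.6443e+01,  6.8000e-01, -4.3490e+01,  1.9000e-02,
        8.0000e-03,  0.0000e+00]), 'position': array([ 0.23 , -0.581,  0.231]), 'orientation': array([-3.14 ,  0.   ,  0.378]), 'ft_force': array([ 0.334, -0.007, -0.279]), 'moment': array([0.081, 0.004, 0.011]), 'grasp_force': np.float64(0.0), 'width': np.float64(0.085)}
scene 44.55531292850768 248.0670343115157 191.02525773566396 [[-0.65, 0.535, -0.54, 1.247], [0.76, 0.456, -0.463, 0.592], [-0.002, -0.711, -0.703, 1.001], [0.0, 0.0, 0.0, 1.0]]
scene rack 0.61 [232.2, 197.7, 382.7, 297.4] 7348
scene keeper_grip 0.8 [266.3, 217.1, 378.4, 277.0] 225
scene mould0 0.87 [221.8, 162.9, 261.4, 198.4] 528
scene mould0 0.83 [139.2, 164.3, 188.0, 203.2] 1117
scene mould0 0.78 [178.9, 138.7, 223.6, 164.7] 471
scene casting0 0.92 [189.0, 134.9, 216.8, 156.2] 364
scene casting0 0.86 [182.0, 186.0, 215.7, 215.9] 561
scene cas
[... 412 characters left out ...]
84.1, 202.1] 144
top mould0 0.96 [254.7, 193.5, 302.3, 248.7] 844
top mould0 0.92 [330.1, 199.0, 373.7, 250.1] 822
top mould0 0.71 [319.1, 128.1, 357.5, 177.2] 1559
top casting0 0.9 [336.7, 205.1, 364.1, 241.2] 824
top casting0 0.74 [272.0, 132.7, 295.4, 170.2] 819
top casting0 0.73 [330.0, 265.8, 372.1, 302.8] 904
top casting0 0.65 [262.4, 197.7, 293.5, 240.8] 858
top casting0 0.56 [394.5, 203.2, 433.9, 245.1] 938
wrist 65.70646984690485 260.15018919688794 188.61408791409178 [[0.37, -0.878, -0.305, 0.308], [-0.929, -0.35, -0.12, -0.549], [-0.001, 0.328, -0.945, 0.374], [0.0, 0.0, 0.0, 1.0]]
wrist casting0 0.95 [205.8, 2.2, 257.3, 24.1] 591
wrist casting0 0.95 [49.8, 25.2, 114.1, 102.8] 2763
```

```bash
python3 -c "
import cv2
a=cv2.imread('pics/top0.png');cv2.imwrite('pics/top0b.png',cv2.resize(a[90:330,60:460],(800,480),interpolation=cv2.INTER_CUBIC))"
```

```text
(no output)
```

View pics/top0b.png

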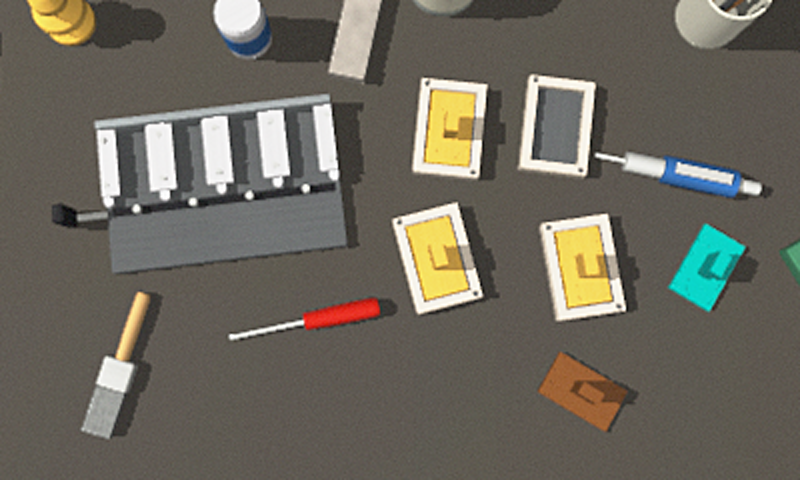

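View pics/scene0.png

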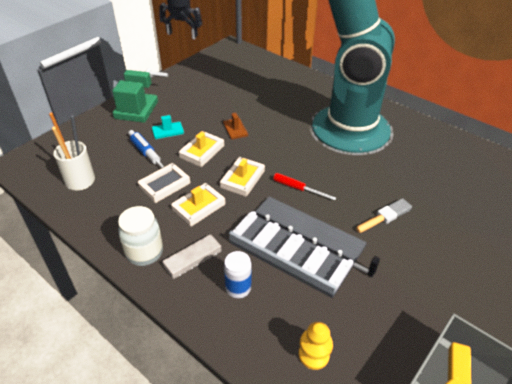

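The top view shows the rack at the left (crop about 95–345, 95–270). Its handle is at crop (65,215) and its pins are at (136,209), (193,201), (249,195) and (305,188). There are three brass castings in moulds at crop (450,127), (440,257) and (583,267), and the mould at (558,125) is empty. The turquoise and brown look-alikes lie outside the moulds.

```bash
cat > meas.py <<'E'
from h import *
from scipy.optimize import least_squares
def castings(cam,show=True):
    im=vision.get_image(cam); fish=cam=="wrist"; out=[]
    for m in vision.masks_of("casting0",cam):
        ys,xs=np.nonzero(m["region"]); 
        if len(xs)<200: continue
        hsv=cv2.cvtColor(im["pixels"],cv2.COLOR_BGR2HSV)[ys,xs]; h=np.median(hsv[:,0]); sat=np.median(hsv[:,1]); v=np.median(hsv[:,2])
        p=at_z(im,np.c_[xs,ys],0.02,fish)[:,:2]
        (c,wh,a)=cv2.minAreaRect((p*1000).astype(np.float32))
        if wh[0]<wh[1]: a+=90
        a=(a+90)%180-90
        print(cam,round(m["score"],2),"hue",h,sat,v,"c",np.round(c,1),"wh",np.round(sorted(wh),1),"yaw(deg)",round(a,1),"bbox",np.round(m["bbox"]))
    return im
E
python3 - <<'E'
from meas import *
im=castings("top")
c=lambda u,v:(60+u/2,90+v/2)
# rack fit
obs=[((112,272),(-.1,.156,.015)),((348,245),(-.1,-.156,.015)),((136,209),(-.02,.1125,.029)),((193,201),(-.02,.0375,.029)),((249,195),(-.02,-.0375,.029)),((305,188),(-.02,-.1125,.029))]
L=np.array([o[1] for o in obs]); uv=np.array([c(*o[0]) for o in obs])
def T(q,L): 
    C,S=np.cos(q[2]),np.sin(q[2]); return np.c_[q[0]+C*L[:,0]-S*L[:,1],q[1]+S*L[:,0]+C*L[:,1],L[:,2]]
r=least_squares(lambda q:(proj(im,T(q,L))-uv).ravel(),[.5,.3,0])
print("rack",r.x,np.round(r.fun,1))
print("handle",T(r.x,np.array([[-.02,.2045,.063]])), proj(im,T(r.x,np.array([[-.02,.2045,.063]]))), "seen",c(65,213))
E
```

```text
top 0.87 hue 25.0 158.0 245.0 c [ 434.6 -309.6] wh [ 62.1 100.3] yaw(deg) 7.9 bbox [334. 204. 362. 241.]
top 0.83 hue 13.0 166.0 157.0 c [ 272.9 -303.2] wh [ 62.7 102.9] yaw(deg) 58.9 bbox [331. 269. 371. 304.]
top 0.77 hue 25.0 157.0 246.0 c [ 448.  -118.7] wh [58.3 97.8] yaw(deg) 13.9 bbox [264. 199. 294. 239.]
top 0.74 hue 88.0 243.0 213.0 c [ 432.7 -473. ] wh [ 62.6 100.8] yaw(deg) -32.0 bbox [397. 206. 433. 246.]
top 0.64 hue 25.0 159.0 245.0 c [ 622.5 -138.6] wh [ 62.6 104.3] yaw(deg) -4.7 bbox [270. 134. 300. 174.]
rack [0.5456912  0.16691247 0.11443488] [-0.4  0.6 -0.9 -0.1  0.2 -0.4  0.1  0.2  0.4 -0.2  0.6 -0.1]
handle [[0.50247112 0.36779122 0.063     ]] [[ 88.97524136 196.49174626]] seen (92.5, 196.5)
```

```bash

python3 -m inch '[{"offset":[0,0,-0.01],"rot":[0,0,0.132],"gripper":-1},{"offset":[0,0,-0.01],"rot":[0,0,0.132],"gripper":-1},{"offset":[0.0176,-0.0438,0],"rot":[0,0,0],"gripper":-1},{"offset":[0.0176,-0.0438,0],"rot":[0,0,0],"gripper":-1},{"offset":[0.0176,-0.0438,0],"rot":[0,0,0],"gripper":-1}]'
python3 -m inch '[{"offset":[0.0176,-0.0438,0],"rot":[0,0,0],"gripper":-1},{"offset":[0.0176,-0.0438,0],"rot":[0,0,0],"gripper":-1},{"offset":[0.0176,-0.0438,0],"rot":[0,0,0],"gripper":-1},{"offset":[0.0176,-0.0438,0],"rot":[0,0,0],"gripper":-1},{"offset":[0.0176,-0.0438,0],"rot":[0,0,0],"gripper":-1}]'
python3 -m inch '[{"offset":[0.0176,-0.0438,0],"rot":[0,0,0],"gripper":-1},{"offset":[0.0176,-0.0438,0],"rot":[0,0,0],"gripper":-1},{"offset":[0.0176,-0.0438,0],"rot":[0,0,0],"gripper":-1},{"offset":[0.0176,-0.0438,0],"rot":[0,0,0],"gripper":-1},{"offset":[0.0176,-0.0438,0],"rot":[0,0,0],"gripper":-1}]'
python3 -m inch '[{"offset":[0.0176,-0.0438,0],"rot":[0,0,0],"gripper":-1},{"offset":[0.0176,-0.0438,0],"rot":[0,0,0],"gripper":-1},{"offset":[0.0176,-0.0438,0],"rot":[0,0,0],"gripper":-1},{"offset":[0.0176,-0.0438,0],"rot":[0,0,0],"gripper":-1},{"offset":[0,0,0],"rot":[0,0,0],"gripper":-1}]'
cat > goto.py <<'E'
import sys
from h import *
# prints tool-frame offset to reach world x y z yaw
s=bot.sense(); p=s["position"]; r=R.from_euler("xyz",s["orientation"])
t=list(map(float,sys.argv[1:5])); g=R.from_euler("xyz",[np.pi,0,t[3]])
print("t",round(s["t"],2),"p",np.round(p,4),"rpy",np.round(s["orientation"],4),"F",np.round(s["ft_force"],1),"w",round(s["width"],4),"gf",round(s["grasp_force"],1))
print("offset in present axes",np.round(r.inv().apply(np.array(t[:3])-p),4),"in goal axes",np.round(g.inv().apply(np.array(t[:3])-p),4),"rot",np.round((r.inv()*g).as_rotvec(),4))
E
python3 goto.py 0.502 0.368 0.05 0.114
python3 - <<'E'
from h import *
im=vision.get_image("wrist"); cv2.imwrite("pics/w1.png",im["pixels"])
for m in vision.masks_of("keeper_grip","wrist"): print(m["score"],m["bbox"])
E
```

```text
t: 1.35
position: [0.2683, -0.4427, 0.2511]
orientation: [-3.142, 0.0, 0.114]
ft_force: [2.2, -0.5, 0.3]
width: 0.0853
grasp_force: 0.0
t: 1.85
position: [0.3308, -0.215, 0.2515]
orientation: [3.141, -0.0, 0.114]
ft_force: [0.7, 0.6, -0.7]
width: 0.0855
grasp_force: 0.0
t: 2.35
position: [0.3933, 0.0127, 0.2517]
orientation: [3.141, -0.001, 0.114]
ft_force: [0.9, -0.9, -1.1]
width: 0.0853
grasp_force: 0.0
t: 2.85
position: [0.4434, 0.1983, 0.2514]
orientation: [-3.139, -0.0, 0.12]
ft_force: [-0.1, -1.3, -0.1]
width: 0.0854
grasp_force: 0.0
t 2.85 p [0.4434 0.1983 0.2514] rpy [-3.1385e+00 -3.0000e-04  1.1970e-01] F [-0.1 -1.3 -0.1] w 0.0854 gf 0.0
offset in present axes [ 0.0784 -0.1608  0.2019] in goal axes [ 0.0776 -0.1619  0.2014] rot [-0.0031 -0.0003  0.0057]
0.71 [115.2, 88.1, 384.4, 112.4]
```

View pics/w1.png

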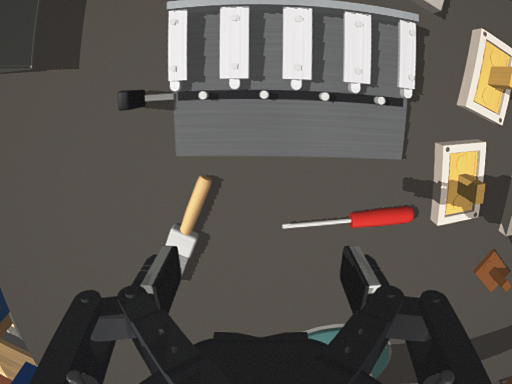

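The wrist view shows the pins at about (203,95), (264,95), (324,97) and (380,100). The base front corners are at (177,156) and (404,158), and the black handle is at (131,100).

```bash
python3 - <<'E'
from h import *
from scipy.optimize import least_squares
im=vision.get_image("wrist")
cv2.imwrite("pics/w1c.png",cv2.resize(im["pixels"][60:170,105:425],(800,275),interpolation=cv2.INTER_CUBIC))
obs=[((177,156),(-.1,.156,.015)),((404,158),(-.1,-.156,.015)),((203,95),(-.02,.1125,.029)),((264,95),(-.02,.0375,.029)),((324.5,97),(-.02,-.0375,.029)),((380.5,100.5),(-.02,-.1125,.029))]
L=np.array([o[1] for o in obs]); uv=np.array([o[0] for o in obs])
def T(q,L): 
    C,S=np.cos(q[2]),np.sin(q[2]); return np.c_[q[0]+C*L[:,0]-S*L[:,1],q[1]+S*L[:,0]+C*L[:,1],L[:,2]]
r=least_squares(lambda q:(proj(im,T(q,L),True)-uv).ravel(),[.5,.3,0])
print("rack",r.x,np.round(r.fun,1)); h=np.array([[-.02,.2045,.063]])
print("handle",T(r.x,h),proj(im,T(r.x,h),True),proj(im,T(r.x,np.array([[x,y,.063] for x in(-.032,-.008) for y in (.1965,.2125)])),True))
E
```

```text
rack [0.54441433 0.16420005 0.11790897] [-1.2  1.  -2.7  0.4  0.1  0.8  0.6 -0.4  1.2 -1.   1.4 -0.8]
handle [[0.50049664 0.36492744 0.063     ]] [[122.8873426  101.95643825]] [[129.44096525 111.42388752]
 [117.73504373 112.44898684]
 [128.29088352  91.31940069]
 [116.50085102  92.62011827]]
```

View pics/w1c.png

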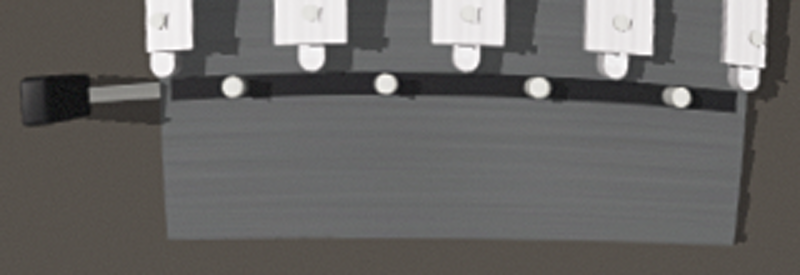

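```bash
python3 - <<'E'
from h import *
from scipy.optimize import least_squares
im=vision.get_image("wrist")
obs=[((171.8,156),(-.1,.156,.015)),((398.6,157.2),(-.1,-.156,.015)),((198.2,94.8),(-.02,.1125,.029)),((259.4,93.2),(-.02,.0375,.029)),((320.6,95.2),(-.02,-.0375,.029)),((377.8,98.8),(-.02,-.1125,.029))]
L=np.array([o[1] for o in obs]); uv=np.array([o[0] for o in obs])
def T(q,L): 
    C,S=np.cos(q[2]),np.sin(q[2]); return np.c_[q[0]+C*L[:,0]-S*L[:,1],q[1]+S*L[:,0]+C*L[:,1],L[:,2]]
r=least_squares(lambda q:(proj(im,T(q,L),True)-uv).ravel(),[.5,.3,0])
print("rack",r.x,np.round(r.fun,1)); h=np.array([[-.02,.2045,.063]])
print("handle",T(r.x,h),proj(im,T(r.x,np.array([[x,y,.063] for x in(-.032,-.008) for y in (.1965,.2125)])),True))
E
python3 goto.py 0.502 0.366 0.05 0.114
```

```text
rack [0.54510412 0.16877418 0.11578389] [-0.2  0.1 -0.9  0.2  0.2  0.1  0.3  0.3  0.5 -0.4 -0.  -0.5]
handle [[0.50161309 0.36959445 0.063     ]] [[125.00034424 110.65264976]
 [113.4512154  111.70839546]
 [123.84891504  90.64136971]
 [112.21927849  91.97690485]]
t 3.05 p [0.4432 0.192  0.2512] rpy [3.1411e+00 3.0000e-04 1.1290e-01] F [ 0.2 -0.5  0.6] w 0.0856 gf 0.0
offset in present axes [ 0.0781 -0.1664  0.2011] in goal axes [ 0.0782 -0.1662  0.2012] rot [ 0.0005  0.0003 -0.0011]
```

```bash

python3 -m inch '[{"offset":[0.019,-0.042,0],"rot":[0,0,0],"gripper":0},{"offset":[0.02,-0.042,0],"rot":[0,0,0],"gripper":0},{"offset":[0.02,-0.043,0],"rot":[0,0,0],"gripper":0},{"offset":[0.019,-0.042,0],"rot":[0,0,0],"gripper":0},{"offset":[0,0,0.04],"rot":[0,0,0],"gripper":0}]' 60
python3 -m inch '[{"offset":[0,0,0.04],"rot":[0,0,0],"gripper":0},{"offset":[0,0,0.03],"rot":[0,0,0],"gripper":0},{"offset":[0,0,0],"rot":[0,0,0],"gripper":0},{"offset":[0,0,0],"rot":[0,0,0],"gripper":0}]'
python3 goto.py 0.5017 0.3695 0.035 0.1155
```

```text
t: 3.55
position: [0.5035, 0.3753, 0.2149]
orientation: [-3.136, -0.006, 0.116]
ft_force: [0.4, -0.4, -1.0]
width: 0.0422
grasp_force: 0.0
t: 3.95
position: [0.5021, 0.369, 0.1424]
orientation: [3.142, -0.0, 0.113]
ft_force: [0.4, 0.8, 0.7]
width: 0.0424
grasp_force: 0.0
t 3.95 p [0.5021 0.369  0.1424] rpy [ 3.1415e+00 -4.0000e-04  1.1270e-01] F [0.4 0.8 0.7] w 0.0424 gf 0.0
offset in present axes [-0.0004 -0.0006  0.1074] in goal axes [-0.0004 -0.0006  0.1074] rot [ 0.0001 -0.0003 -0.0028]
```

```bash

python3 -m inch '[{"offset":[0,0,0.04],"rot":[0,0,-0.002],"gripper":0},{"offset":[0,0,0.04],"rot":[0,0,0],"gripper":0},{"offset":[0,0,0.026],"rot":[0,0,0],"gripper":0},{"offset":[0,0,0],"rot":[0,0,0],"gripper":0},{"offset":[0,0,0],"rot":[0,0,0],"gripper":0.5}]'
python3 -m inch '[{"offset":[0,0,0],"rot":[0,0,0],"gripper":1},{"offset":[0,0,0],"rot":[0,0,0],"gripper":1},{"offset":[0,0,0],"rot":[0,0,0],"gripper":1}]' 60
python3 goto.py 0.5017 0.3695 0.035 0.1155
```

```text
t: 4.45
position: [0.5027, 0.3702, 0.0377]
orientation: [-3.14, -0.002, 0.115]
ft_force: [1.2, 0.8, 0.1]
width: 0.0294
grasp_force: 0.0
t: 4.75
position: [0.5029, 0.3705, 0.0382]
orientation: [-3.14, -0.003, 0.115]
ft_force: [-1.8, -1.8, 10.2]
width: 0.0149
grasp_force: 58.4
t 4.75 p [0.5029 0.3705 0.0382] rpy [-3.14   -0.0034  0.1153] F [-1.8 -1.8 10.2] w 0.0149 gf 58.4
offset in present axes [-0.0013  0.0008  0.0032] in goal axes [-0.0013  0.0008  0.0032] rot [-0.0016 -0.0034 -0.0002]
```

```bash

python3 -m inch '[{"offset":[0,-0.009,0],"rot":[0,0,0],"gripper":1},{"offset":[0,-0.009,0],"rot":[0,0,0],"gripper":1},{"offset":[0,-0.009,0],"rot":[0,0,0],"gripper":1},{"offset":[0,-0.007,0],"rot":[0,0,0],"gripper":1},{"offset":[0,-0.003,0],"rot":[0,0,0],"gripper":1}]'
python3 -m inch '[{"offset":[0,-0.002,0],"rot":[0,0,0],"gripper":1},{"offset":[0,0,0],"rot":[0,0,0],"gripper":1}]'
python3 goto.py 0.5017 0.3695 0.035 0.1155
```

```text
t: 5.25
position: [0.4988, 0.4066, 0.0381]
orientation: [3.141, -0.003, 0.115]
ft_force: [-4.4, -19.5, 24.5]
width: 0.0148
grasp_force: 61.7
t: 5.45
position: [0.4988, 0.4065, 0.0381]
orientation: [3.139, -0.002, 0.114]
ft_force: [-3.9, -19.0, 21.4]
width: 0.0147
grasp_force: 61.2
t 5.45 p [0.4988 0.4065 0.0381] rpy [ 3.1385e+00 -2.4000e-03  1.1380e-01] F [ -3.9 -19.   21.4] w 0.0147 gf 61.2
offset in present axes [-0.0014  0.0371  0.0032] in goal axes [-0.0014  0.0371  0.0031] rot [ 0.0031 -0.0024 -0.0017]
```

```bash

python3 -m inch '[{"offset":[0,-0.003,0],"rot":[0,0,0],"gripper":1},{"offset":[0,0,0],"rot":[0,0,0],"gripper":1}]'
python3 -m inch '[{"offset":[0,0.003,0],"rot":[0,0,0],"gripper":0},{"offset":[0,0,0],"rot":[0,0,0],"gripper":0},{"offset":[0,0,-0.04],"rot":[0,0,0],"gripper":0},{"offset":[0,0,-0.05],"rot":[0,0,0],"gripper":0},{"offset":[0,0,-0.05],"rot":[0,0,0],"gripper":0}]'
python3 -m inch '[{"offset":[0,0,-0.04],"rot":[0,0,0],"gripper":-1},{"offset":[-0.03,0.03,0],"rot":[0,0,0],"gripper":-1},{"offset":[-0.03,0.04,0],"rot":[0,0,0],"gripper":-1},{"offset":[0,0,0],"rot":[0,0,0],"gripper":-1},{"offset":[0,0,0],"rot":[0,0,0],"gripper":-1}]'
python3 goto.py 0.5017 0.3695 0.035 0.1155
python3 - <<'E'
from h import *
im=vision.get_image("wrist"); cv2.imwrite("pics/w2.png",im["pixels"])
q=[.5451,.1684,.1158];C,S=np.cos(q[2]),np.sin(q[2])
for k in (0,.0375): print(proj(im,[[q[0]+C*-.02-S*(y+k),q[1]-S*.02+C*(y+k),.029] for y in(.1125,.0375,-.0375,-.1125)],True).round(1).tolist())
E
```

```text
t: 5.65
position: [0.4989, 0.4066, 0.038]
orientation: [3.134, -0.001, 0.112]
ft_force: [-8.2, -37.1, 35.0]
width: 0.0149
grasp_force: 63.2
t: 6.15
position: [0.4967, 0.4088, 0.1781]
orientation: [-3.141, -0.0, 0.117]
ft_force: [1.6, 0.9, 0.6]
width: 0.0431
grasp_force: 0.0
t: 6.65
position: [0.4458, 0.3316, 0.2167]
orientation: [-3.141, -0.002, 0.115]
ft_force: [0.6, 0.9, -0.3]
width: 0.0857
grasp_force: 0.0
t 6.65 p [0.4458 0.3316 0.2167] rpy [-3.1414e+00 -2.4000e-03  1.1510e-01] F [ 0.6  0.9 -0.3] w 0.0857 gf 0.0
offset in present axes [ 0.0594 -0.0312  0.1819] in goal axes [ 0.0599 -0.0312  0.1817] rot [-0.0002 -0.0024 -0.0004]
[[316.4, 112.3], [378.6, 115.5], [431.7, 120.1], [475.0, 125.2]]
[[283.0, 111.5], [348.5, 113.7], [406.4, 117.7], [454.5, 122.6]]
```

View pics/w2.png

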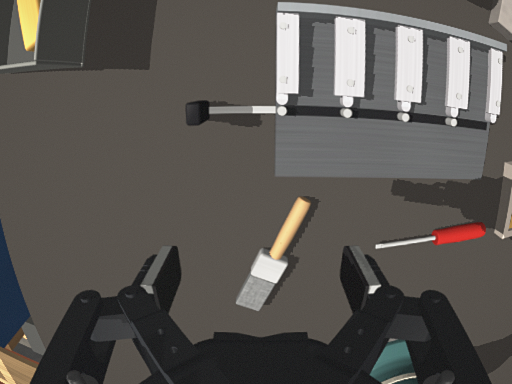

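The keeper is fully open: the pins at (282,111), (347,114), (405,117) and (453,121) match the predicted open positions. Next, the castings.

```bash

python3 -m inch '[{"offset":[-0.008,0.0466,-0.01],"rot":[0,0,0],"gripper":-1},{"offset":[-0.008,0.0466,-0.01],"rot":[0,0,0],"gripper":-1},{"offset":[-0.008,0.0466,-0.01],"rot":[0,0,0],"gripper":-1},{"offset":[-0.008,0.0466,0],"rot":[0,0,0],"gripper":-1},{"offset":[-0.008,0.0466,0],"rot":[0,0,0],"gripper":-1}]'
python3 -m inch '[{"offset":[-0.008,0.0466,0],"rot":[0,0,0],"gripper":-1},{"offset":[-0.008,0.0466,0],"rot":[0,0,0],"gripper":-1},{"offset":[-0.008,0.0466,0],"rot":[0,0,0],"gripper":-1},{"offset":[-0.008,0.0466,0],"rot":[0,0,0],"gripper":-1},{"offset":[-0.008,0.0466,0],"rot":[0,0,0],"gripper":-1}]'
python3 -m inch '[{"offset":[0,0,0],"rot":[0,0,0],"gripper":-1},{"offset":[0,0,0],"rot":[0,0,0],"gripper":-1}]'
cat >> meas.py <<'E'
def stubs(cam):
    """fit full casting silhouette (plate + stub) to the mask"""
    im=vision.get_image(cam); fish=cam=="wrist"; res=[]
    for m in vision.masks_of("casting0",cam):
        reg=m["region"]; ys,xs=np.nonzero(reg)
        if len(xs)<200 or m["score"]<.3: continue
        hsv=cv2.cvtColor(im["pixels"],cv2.COLOR_BGR2HSV)[ys,xs]
        if not 20<np.median(hsv[:,0])<32: continue
        p=at_z(im,np.c_[xs,ys],0.02,fish)[:,:2]; (c,wh,a)=cv2.minAreaRect((p*1000).astype(np.float32))
        if wh[0]<wh[1]: a+=90
        a=np.radians((a+90)%180-90)
        def sil(q,s=4):
            C,S=np.cos(q[2]),np.sin(q[2]); M=np.zeros((384*s,512*s),np.uint8)
            for hx,hy,z0,z1 in((.05,.03,.01,.02),(.015,.008,.02,.07)):
                P=[[q[0]+C*x-S*y,q[1]+S*x+C*y,z] for x in(-hx,hx) for y in(-hy,hy) for z in(z0 if hx<.03 else z1,z1)]
                u=proj(im,P,fish); cv2.fillConvexPoly(M,cv2.convexHull(np.round(u*s+s/2-.5).astype(np.int32)),255)
            return cv2.resize(M,(512,384),interpolation=cv2.INTER_AREA)/255.
        from scipy.optimize import minimize
        f=lambda d:np.abs(sil([c[0]/1000+d[0]*.01,c[1]/1000+d[1]*.01,a+d[2]*.1])-reg).sum()
        r=minimize(f,[0,0,0],method="Nelder-Mead",options=dict(initial_simplex=[[0,0,0],[.8,0,0],[0,.8,0],[0,0,.8]],xatol=.01,fatol=.5))
        q=[c[0]/1000+r.x[0]*.01,c[1]/1000+r.x[1]*.01,a+r.x[2]*.1]
        print(cam,round(m["score"],2),"area",len(xs),"resid",round(r.fun),"x,y,yaw",np.round(q,4),"bbox",np.round(m["bbox"])); res.append(q)
    return im,res
E
python3 - <<'E'
from meas import *
stubs("top"); im,_=stubs("wrist"); cv2.imwrite("pics/w3.png",im["pixels"])
E
python3 goto.py 0.448 -0.119 0.25 0.24
```

```text
t: 7.2
position: [0.4335, 0.0952, 0.2462]
orientation: [-3.141, -0.002, 0.117]
ft_force: [1.2, 0.2, -0.5]
width: 0.0855
grasp_force: 0.0
t: 7.7
position: [0.421, -0.1416, 0.2461]
orientation: [3.141, -0.002, 0.118]
ft_force: [0.6, 0.7, 0.3]
width: 0.0853
grasp_force: 0.0
t: 7.9
position: [0.421, -0.1403, 0.2456]
orientation: [-3.141, -0.001, 0.116]
ft_force: [-0.1, 0.6, -0.3]
width: 0.0855
grasp_force: 0.0
top 0.62 area 691 resid 156 x,y,yaw [ 0.6222 -0.1383 -0.1203] bbox [271. 134. 298. 174.]
wrist 0.83 area 3743 resid 84 x,y,yaw [ 0.4453 -0.1154  0.2482] bbox [215.  93. 273. 176.]
wrist 0.79 area 2916 resid 95 x,y,yaw [ 0.433  -0.3069  0.1436] bbox [363. 126. 406. 202.]
wrist 0.77 area 2009 resid 44 x,y,yaw [ 0.6188 -0.1347 -0.1168] bbox [243.   0. 305.  43.]
t 8.1 p [ 0.4206 -0.139   0.2455] rpy [-3.1415e+00 -4.0000e-04  1.1830e-01] F [ 0.2  0.8 -0.1] w 0.0854 gf 0.0
offset in present axes [ 0.0296 -0.0166 -0.0045] in goal axes [ 0.0314 -0.0129 -0.0045] rot [-1.000e-04 -4.000e-04 -1.217e-01]
```

View pics/w3.png

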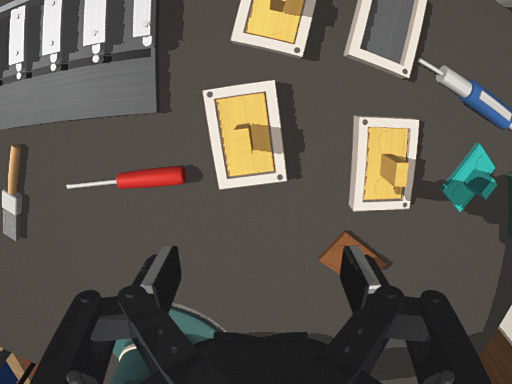

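```bash

python3 -m inch '[{"offset":[0,0,0],"rot":[0,0,-0.13],"gripper":-1},{"offset":[0.0297,-0.0168,0.03],"rot":[0,0,0],"gripper":-1},{"offset":[0,0,0.045],"rot":[0,0,0],"gripper":-0.3},{"offset":[0,0,0.045],"rot":[0,0,0],"gripper":-0.3},{"offset":[0,0,0],"rot":[0,0,0],"gripper":-0.3}]'
python3 -m inch '[{"offset":[0,0,0],"rot":[0,0,0],"gripper":-0.3},{"offset":[0,0,0],"rot":[0,0,0],"gripper":-0.3}]'
python3 goto.py 0.4453 -0.1154 0.037 0.248
python3 - <<'E'
from meas import *
stubs("wrist")
E
```

```text
t: 8.6
position: [0.4422, -0.1149, 0.1214]
orientation: [-3.137, 0.006, 0.248]
ft_force: [-0.2, -0.1, 2.6]
width: 0.0555
grasp_force: 0.0
t: 8.8
position: [0.4459, -0.1167, 0.1275]
orientation: [3.14, -0.002, 0.246]
ft_force: [-0.2, -0.2, 0.4]
width: 0.0559
grasp_force: 0.0
t 8.8 p [ 0.4459 -0.1167  0.1275] rpy [ 3.140e+00 -2.300e-03  2.462e-01] F [-0.2 -0.2  0.4] w 0.0559 gf 0.0
offset in present axes [-0.0005 -0.0016  0.0905] in goal axes [-0.0002 -0.0015  0.0905] rot [ 0.0016 -0.0023 -0.0018]
wrist 0.69 area 4055 resid 67 x,y,yaw [ 0.6195 -0.1354 -0.1066] bbox [282.   3. 370.  66.]
wrist 0.58 area 7202 resid 139 x,y,yaw [ 0.4456 -0.1148  0.2532] bbox [222. 132. 296. 238.]
```

```bash

python3 -m inch '[{"offset":[0,-0.0016,0.045],"rot":[0,0,-0.004],"gripper":-0.3},{"offset":[0,0,0.045],"rot":[0,0,0],"gripper":-0.3},{"offset":[0,0,0],"rot":[0,0,0],"gripper":-0.3},{"offset":[0,0,0],"rot":[0,0,0],"gripper":0.4},{"offset":[0,0,0],"rot":[0,0,0],"gripper":1}]' 80
python3 -m inch '[{"offset":[0,0,0],"rot":[0,0,0],"gripper":1},{"offset":[0,0,0],"rot":[0,0,0],"gripper":1},{"offset":[0,0,0],"rot":[0,0,0],"gripper":1}]' 
python3 -m inch '[{"offset":[0,0,-0.01],"rot":[0,0,0],"gripper":1},{"offset":[0,0,-0.02],"rot":[0,0,0],"gripper":1},{"offset":[0,0,-0.02],"rot":[0,0,0],"gripper":1},{"offset":[0,0,0],"rot":[0,0,0],"gripper":1},{"offset":[0,0,0],"rot":[0,0,0],"gripper":1}]' 
python3 goto.py 0.4453 -0.1154 0.15 0.1155
```

```text
t: 9.4
position: [0.4457, -0.1156, 0.0377]
orientation: [3.14, -0.003, 0.25]
ft_force: [0.3, -0.4, 0.5]
width: 0.0273
grasp_force: 0.0
t: 9.7
position: [0.4456, -0.1157, 0.0376]
orientation: [3.139, -0.003, 0.249]
ft_force: [-4.5, -0.6, 19.1]
width: 0.0147
grasp_force: 77.7
t: 10.2
position: [0.4444, -0.1155, 0.086]
orientation: [3.14, -0.001, 0.249]
ft_force: [-0.5, 0.2, -5.1]
width: 0.0149
grasp_force: 79.3
t 10.2 p [ 0.4444 -0.1155  0.086 ] rpy [ 3.1405e+00 -1.1000e-03  2.4940e-01] F [-0.5  0.2 -5.1] w 0.0149 gf 79.3
offset in present axes [ 0.001   0.0002 -0.064 ] in goal axes [ 0.0009  0.     -0.064 ] rot [ 0.001  -0.0011  0.1339]
```

```bash

python3 -m inch '[{"offset":[0,0,-0.03],"rot":[0,0,0.067],"gripper":1},{"offset":[0,0,-0.01],"rot":[0,0,0.067],"gripper":1},{"offset":[0.01,-0.038,0],"rot":[0,0,0],"gripper":1},{"offset":[0.013,-0.04,0],"rot":[0,0,0],"gripper":1},{"offset":[0.013,-0.04,0],"rot":[0,0,0],"gripper":1}]' 
python3 -m inch '[{"offset":[0.012,-0.04,0],"rot":[0,0,0],"gripper":1},{"offset":[0,0,0],"rot":[0,0,0],"gripper":1},{"offset":[0,0,0],"rot":[0,0,0],"gripper":1},{"offset":[0,0,0],"rot":[0,0,0],"gripper":1}]' 
cat > slot.py <<'E'
import sys
from h import *
k=int(sys.argv[1]); s=bot.sense(); p=s["position"]; q=(.5451,.1684,.1158)
c,sn=np.cos(q[2]),np.sin(q[2]); d=np.array([p[0]-q[0],p[1]-q[1]])
print("t",round(s["t"],2),"rack x",round(c*d[0]+sn*d[1],4),"y err",round(-sn*d[0]+c*d[1]-(-.1125+.075*k),4),"z",round(p[2],4),"yaw err",round(s["orientation"][2]-q[2],4),"F",np.round(s["ft_force"],1),"w",round(s["width"],4),"gf",round(s["grasp_force"],1),"tilt",np.round([(s["orientation"][0]%6.2832)-3.1416,s["orientation"][1]],4))
E
python3 slot.py 0
python3 - <<'E'
from h import *
im=vision.get_image("wrist"); cv2.imwrite("pics/w4.png",im["pixels"])
E
```

```text
t: 10.7
position: [0.466, 0.0074, 0.1248]
orientation: [3.142, 0.001, 0.115]
ft_force: [0.5, -0.6, -4.4]
width: 0.0151
grasp_force: 79.6
t: 11.1
position: [0.4732, 0.0466, 0.1248]
orientation: [3.141, 0.001, 0.115]
ft_force: [0.4, -0.5, -3.7]
width: 0.0152
grasp_force: 80.1
t 11.1 rack x -0.0855 y err -0.0002 z 0.1248 yaw err -0.0008 F [ 0.4 -0.5 -3.7] w 0.0152 gf 80.1 tilt [-0.0002  0.0012]
```

View pics/w4.png

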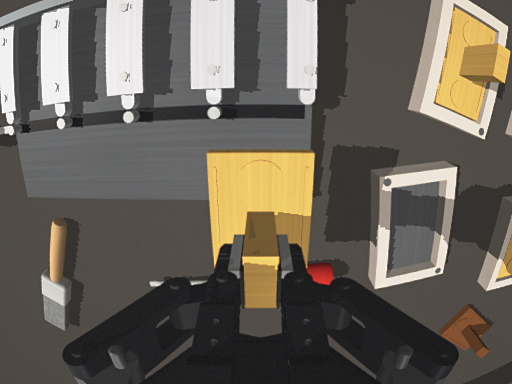

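```bash
cat > plate.py <<'E'
import sys
from h import *
# front corners of held plate -> rack frame ; args: slot, underside offset below TCP(mm)
k=int(sys.argv[1]); off=float(sys.argv[2])/1000; im=vision.get_image("wrist"); z=bot.sense()["position"][2]-off+.010
hsv=cv2.cvtColor(im["pixels"],cv2.COLOR_BGR2HSV); M=cv2.inRange(hsv,(18,90,120),(32,255,255))
n,lab=cv2.connectedComponents(M); rows=[]
best=max(range(1,n),key=lambda i:((lab==i)[150:300,200:320]).sum()); m=lab==best
cols=range(np.nonzero(m.any(0))[0][0]+6,np.nonzero(m.any(0))[0][-1]-6,3)
top=np.array([[c,np.nonzero(m[:,c])[0][0]-.5] for c in cols],float); top=top[top[:,1]<np.median(top[:,1])+6]
r0=int(np.median(top[:,1])); side=np.array([[np.nonzero(m[r])[0][0]-.5,r,np.nonzero(m[r])[0][-1]+.5] for r in range(r0+8,r0+40,3)])
q=(.5451,.1684,.1158); c,s=np.cos(q[2]),np.sin(q[2])
def rk(uv):
    w=at_z(im,uv,z,True)[:,:2]-q[:2]; return np.c_[c*w[:,0]+s*w[:,1],-s*w[:,0]+c*w[:,1]]*1000
t=rk(top); l=rk(side[:,[0,1]]); r=rk(side[:,[2,1]]); y0=-112.5+75*k
f=np.polyfit(t[:,1],t[:,0],1)
print("front x",np.round(np.median(t[:,0]),1),"skew",np.round(f[0],4),"left y",np.round(np.median(l[:,1])-y0,1),"right y",np.round(np.median(r[:,1])-y0,1))
E
python3 plate.py 0 27.6
```

```text
front x -35.4 skew 0.0005 left y 31.0 right y -29.2
```

```bash

python3 -m inch '[{"offset":[0,0,0.03],"rot":[0,0,0],"gripper":1},{"offset":[0,0,0.03],"rot":[0,0,0],"gripper":1},{"offset":[0,0,0],"rot":[0,0,0],"gripper":1},{"offset":[0,0,0],"rot":[0,0,0],"gripper":1}]' 
python3 slot.py 0; python3 plate.py 0 27.6
python3 - <<'E'
from h import *
im=vision.get_image("wrist"); cv2.imwrite("pics/w5.png",cv2.resize(im["pixels"][60:230,150:370],(776,600),interpolation=cv2.INTER_CUBIC))
q=[.5451,.1684,.1158];C,S=np.cos(q[2]),np.sin(q[2])
print(proj(im,[[q[0]+C*-.02-S*y,q[1]-S*.02+C*y,.029] for y in(.15,.075,.0,-.075)],True).round(1).tolist())
E
```

```text
t: 11.6
position: [0.4736, 0.047, 0.0657]
orientation: [-3.141, 0.001, 0.115]
ft_force: [0.9, -0.2, -3.4]
width: 0.0151
grasp_force: 80.0
t 11.6 rack x -0.085 y err 0.0002 z 0.0657 yaw err -0.0006 F [ 0.9 -0.2 -3.4] w 0.0151 gf 80.0 tilt [0.0003 0.0009]
front x -35.0 skew -0.0004 left y 31.6 right y -28.4
[[-27.9, 143.5], [21.3, 136.2], [95.7, 128.2], [201.7, 122.2]]
```

View pics/w5.png

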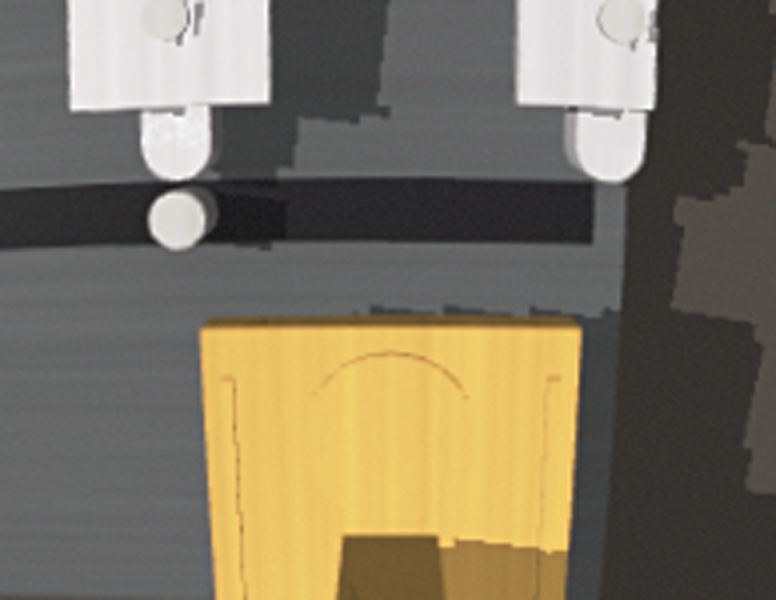

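```bash

python3 -m inch '[{"offset":[0,0.0008,0.012],"rot":[0,0,0],"gripper":1},{"offset":[0,0,0.0096],"rot":[0,0,0],"gripper":1},{"offset":[0,0,0],"rot":[0,0,0],"gripper":1},{"offset":[0.015,0,0],"rot":[0,0,0],"gripper":1},{"offset":[0,0,0],"rot":[0,0,0],"gripper":1}]' 
python3 slot.py 0; python3 plate.py 0 27.6
python3 -m inch '[{"offset":[0.01,0,0],"rot":[0,0,0],"gripper":1},{"offset":[0.01,0,0],"rot":[0,0,0],"gripper":1},{"offset":[0.01,0,0],"rot":[0,0,0],"gripper":1},{"offset":[0,0,0],"rot":[0,0,0],"gripper":1}]' 
python3 slot.py 0;python3 plate.py 0 27.6
```

```text
t: 12.2
position: [0.4899, 0.0486, 0.0437]
orientation: [-3.141, -0.001, 0.116]
ft_force: [0.2, -1.2, -5.4]
width: 0.0148
grasp_force: 81.3
t 12.2 rack x -0.0686 y err -0.0001 z 0.0437 yaw err -0.0 F [ 0.2 -1.2 -5.4] w 0.0148 gf 81.3 tilt [ 0.0005 -0.0008]
front x -18.7 skew -0.0007 left y 31.5 right y -29.1
t: 12.65
position: [0.52, 0.052, 0.0437]
orientation: [-3.141, -0.001, 0.116]
ft_force: [0.2, 0.3, -4.4]
width: 0.0149
grasp_force: 81.3
t 12.65 rack x -0.0384 y err -0.0002 z 0.0437 yaw err -0.0001 F [ 0.2  0.3 -4.4] w 0.0149 gf 81.3 tilt [ 0.0004 -0.001 ]
front x 11.5 skew -0.0096 left y 21.9 right y -19.9
```

Entered freely under the lips. Sliding home, then checking force.

```bash

python3 -m inch '[{"offset":[0.015,0,0],"rot":[0,0,0],"gripper":1},{"offset":[0.015,0,0],"rot":[0,0,0],"gripper":1},{"offset":[0.015,0,0],"rot":[0,0,0],"gripper":1},{"offset":[0.015,0,0],"rot":[0,0,0],"gripper":1},{"offset":[0.01,0,0],"rot":[0,0,0],"gripper":1}]' 
python3 -m inch '[{"offset":[0.005,0,0],"rot":[0,0,0],"gripper":1},{"offset":[0.003,0,0],"rot":[0,0,0],"gripper":1},{"offset":[0,0,0],"rot":[0,0,0],"gripper":1}]' 
python3 slot.py 0
```

```text
t: 13.2
position: [0.5885, 0.0599, 0.0435]
orientation: [-3.141, 0.0, 0.116]
ft_force: [-0.7, -0.7, -4.4]
width: 0.0148
grasp_force: 81.4
t: 13.5
position: [0.5957, 0.0608, 0.0436]
orientation: [-3.141, 0.0, 0.116]
ft_force: [-0.7, 0.0, -4.0]
width: 0.0149
grasp_force: 81.4
t 13.5 rack x 0.0378 y err -0.0003 z 0.0436 yaw err 0.0 F [-0.7  0.  -4. ] w 0.0149 gf 81.4 tilt [0.0001 0.0004]
```

```bash

python3 -m inch '[{"offset":[0.002,0,0],"rot":[0,0,0],"gripper":1},{"offset":[0.002,0,0],"rot":[0,0,0],"gripper":1},{"offset":[0,0,0],"rot":[0,0,0],"gripper":1}]' 
python3 slot.py 0
python3 -m inch '[{"offset":[0.002,0,0],"rot":[0,0,0],"gripper":1},{"offset":[0,0,0.0008],"rot":[0,0,0],"gripper":1},{"offset":[0,0,0],"rot":[0,0,0],"gripper":1}]' 
python3 slot.py 0
```

```text
t: 13.8
position: [0.5985, 0.061, 0.0433]
orientation: [3.141, 0.003, 0.116]
ft_force: [-7.8, -1.1, -0.9]
width: 0.015
grasp_force: 81.8
t 13.8 rack x 0.0407 y err -0.0003 z 0.0433 yaw err -0.0001 F [-7.8 -1.1 -0.9] w 0.015 gf 81.8 tilt [-0.0003  0.003 ]
t: 14.1
position: [0.5987, 0.061, 0.0426]
orientation: [3.141, 0.007, 0.116]
ft_force: [-25.0, -3.0, 15.7]
width: 0.0147
grasp_force: 84.5
t 14.1 rack x 0.0408 y err -0.0004 z 0.0426 yaw err -0.0001 F [-25.   -3.   15.7] w 0.0147 gf 84.5 tilt [-0.0011  0.0067]
```

```bash

python3 -m inch '[{"offset":[0,0,0],"rot":[0,0,0],"gripper":-0.3},{"offset":[0,0,0],"rot":[0,0,0],"gripper":-0.3},{"offset":[0,0,-0.03],"rot":[0,0,0],"gripper":-0.3},{"offset":[0,0,-0.04],"rot":[0,0,0],"gripper":-0.3},{"offset":[0,0,-0.04],"rot":[0,0,0],"gripper":-0.3}]' 
python3 -m inch '[{"offset":[0,0,0],"rot":[0,0,0.114],"gripper":-0.3},{"offset":[0,0,0],"rot":[0,0,0.114],"gripper":-0.3},{"offset":[0.005,0.045,0],"rot":[0,0,0],"gripper":-0.3},{"offset":[0.005,0.045,0],"rot":[0,0,0],"gripper":-0.3},{"offset":[0.005,0.045,0],"rot":[0,0,0],"gripper":-0.3}]' 
python3 -m inch '[{"offset":[0.008,0.045,0],"rot":[0,0,0],"gripper":-0.3},{"offset":[0.008,0.012,0],"rot":[0,0,0],"gripper":-0.3},{"offset":[0,0,0],"rot":[0,0,0],"gripper":-0.3},{"offset":[0,0,0],"rot":[0,0,0],"gripper":-0.3}]' 
python3 - <<'E'
from meas import *
im,_=stubs("wrist"); cv2.imwrite("pics/w6.png",im["pixels"])
E
python3 goto.py 0.6190 -0.135 0.037 -0.112
```

```text
t: 14.6
position: [0.6019, 0.0616, 0.1543]
orientation: [-3.141, 0.0, 0.116]
ft_force: [-0.3, 0.1, 0.5]
width: 0.0555
grasp_force: 0.0
t: 15.1
position: [0.6019, -0.0758, 0.1533]
orientation: [3.142, -0.001, -0.111]
ft_force: [0.3, -0.6, -0.5]
width: 0.0554
grasp_force: 0.0
t: 15.5
position: [0.6114, -0.1318, 0.1529]
orientation: [-3.141, -0.0, -0.112]
ft_force: [-0.3, 0.6, -0.0]
width: 0.0555
grasp_force: 0.0
wrist 0.95 area 1015 resid 1398 x,y,yaw [ 0.4361 -0.3166  0.3731] bbox [388. 259. 430. 310.]
wrist 0.81 area 6263 resid 130 x,y,yaw [ 0.6214 -0.1354 -0.11  ] bbox [229. 114. 300. 219.]
t 15.6 p [ 0.6113 -0.1311  0.153 ] rpy [-3.141e+00 -1.000e-04 -1.102e-01] F [-0.3 -0.  -0.1] w 0.0556 gf 0.0
offset in present axes [0.008  0.0031 0.116 ] in goal axes [0.0081 0.0031 0.116 ] rot [-0.0006 -0.0001  0.0018]
```

View pics/w6.png

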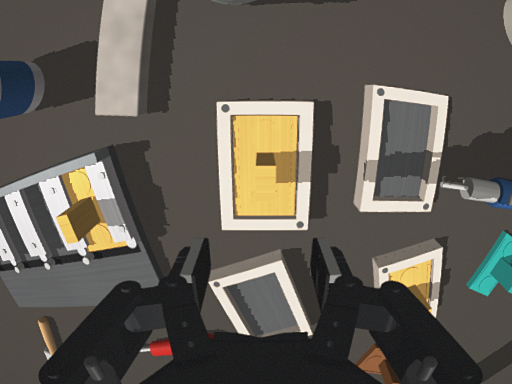

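B's stub is at (265,160), in line with the tool. The casting in slot 0 stands home against the stop.

```bash

python3 -m inch '[{"offset":[0.0103,0.0032,0.03],"rot":[0,0,0],"gripper":-0.3},{"offset":[0,0,0.045],"rot":[0,0,0],"gripper":-0.3},{"offset":[0,0,0.041],"rot":[0,0,0],"gripper":-0.3},{"offset":[0,0,0],"rot":[0,0,0],"gripper":-0.3},{"offset":[0,0,0],"rot":[0,0,0],"gripper":0.4}]' 80
python3 -m inch '[{"offset":[0,0,0],"rot":[0,0,0],"gripper":1},{"offset":[0,0,0],"rot":[0,0,0],"gripper":1},{"offset":[0,0,0],"rot":[0,0,0],"gripper":1},{"offset":[0,0,0],"rot":[0,0,0],"gripper":1}]' 
python3 -m inch '[{"offset":[0,0,-0.01],"rot":[0,0,0],"gripper":1},{"offset":[0,0,-0.02],"rot":[0,0,0],"gripper":1},{"offset":[0,0,-0.03],"rot":[0,0,0],"gripper":1},{"offset":[0,0,-0.03],"rot":[0,0,0],"gripper":1},{"offset":[0,0,0],"rot":[0,0,0],"gripper":1}]' 
python3 goto.py 0.4650 0.1214 0.15 0.1158
```

```text
t: 16.1
position: [0.6214, -0.136, 0.0378]
orientation: [-3.141, 0.0, -0.111]
ft_force: [0.3, -0.3, 1.2]
width: 0.0424
grasp_force: 0.0
t: 16.5
position: [0.6225, -0.1371, 0.0395]
orientation: [3.141, -0.004, -0.112]
ft_force: [-1.7, 1.5, 10.9]
width: 0.0147
grasp_force: 79.2
t: 17.0
position: [0.6232, -0.1374, 0.1322]
orientation: [3.141, -0.007, -0.112]
ft_force: [-0.5, 0.5, -3.8]
width: 0.0148
grasp_force: 78.5
t 17.0 p [ 0.6232 -0.1374  0.1322] rpy [ 3.1407 -0.0068 -0.1123] F [-0.5  0.5 -3.8] w 0.0148 gf 78.5
offset in present axes [-0.1861 -0.2395 -0.0192] in goal axes [-0.1272 -0.2754 -0.0178] rot [ 0.0016 -0.0067 -0.2281]
```

```bash

python3 -m inch '[{"offset":[0,0,-0.01],"rot":[0,0.006,-0.114],"gripper":1},{"offset":[0,0,-0.008],"rot":[0,0,-0.114],"gripper":1},{"offset":[-0.0182,-0.0393,0],"rot":[0,0,0],"gripper":1},{"offset":[-0.0182,-0.0393,0],"rot":[0,0,0],"gripper":1},{"offset":[-0.0182,-0.0393,0],"rot":[0,0,0],"gripper":1}]' 
python3 -m inch '[{"offset":[-0.0182,-0.0393,0],"rot":[0,0,0],"gripper":1},{"offset":[-0.0182,-0.0393,0],"rot":[0,0,0],"gripper":1},{"offset":[-0.0182,-0.0393,0],"rot":[0,0,0],"gripper":1},{"offset":[-0.0182,-0.0393,0],"rot":[0,0,0],"gripper":1},{"offset":[0,0,0],"rot":[0,0,0],"gripper":1}]' 
python3 -m inch '[{"offset":[0,0,0],"rot":[0,0,0],"gripper":1},{"offset":[0,0,0],"rot":[0,0,0],"gripper":1}]' 
python3 slot.py 1; python3 plate.py 1 29
```

```text
t: 17.5
position: [0.5518, -0.0254, 0.1444]
orientation: [3.141, -0.006, 0.115]
ft_force: [1.4, 2.4, -4.3]
width: 0.0149
grasp_force: 79.0
t: 18.0
position: [0.4597, 0.1259, 0.1443]
orientation: [3.141, -0.006, 0.123]
ft_force: [1.0, -1.0, -5.4]
width: 0.0151
grasp_force: 79.5
t: 18.2
position: [0.463, 0.1206, 0.1439]
orientation: [3.14, -0.006, 0.115]
ft_force: [0.2, -0.1, -4.6]
width: 0.0146
grasp_force: 79.5
t 18.2 rack x -0.0871 y err -0.0005 z 0.1439 yaw err -0.001 F [ 0.2 -0.1 -4.6] w 0.0146 gf 79.5 tilt [-0.0014 -0.006 ]
front x -38.0 skew 0.0003 left y 31.1 right y -28.9
```

```bash

python3 -m inch '[{"offset":[0.002,0,0.04],"rot":[0.001,-0.006,0],"gripper":1},{"offset":[0,0,0.035],"rot":[0,0,0],"gripper":1},{"offset":[0,0,0.013],"rot":[0,0,0],"gripper":1},{"offset":[0,0,0],"rot":[0,0,0],"gripper":1},{"offset":[0,0,0],"rot":[0,0,0],"gripper":1}]' 
python3 slot.py 1; python3 plate.py 1 29
```

```text
t: 18.75
position: [0.4656, 0.1216, 0.0569]
orientation: [-3.141, -0.001, 0.115]
ft_force: [0.0, 0.4, -3.6]
width: 0.015
grasp_force: 79.4
t 18.75 rack x -0.0844 y err 0.0002 z 0.0569 yaw err -0.0004 F [ 0.   0.4 -3.6] w 0.015 gf 79.4 tilt [ 0.0002 -0.0006]
front x -35.2 skew -0.0006 left y 31.7 right y -28.2
```

```bash

python3 -m inch '[{"offset":[0,0.0006,0.0115],"rot":[0,0,0],"gripper":1},{"offset":[0,0,0],"rot":[0,0,0],"gripper":1},{"offset":[0.015,0,0],"rot":[0,0,0],"gripper":1},{"offset":[0,0,0],"rot":[0,0,0],"gripper":1}]' 
python3 slot.py 1; python3 plate.py 1 29
python3 -m inch '[{"offset":[0.01,0,0],"rot":[0,0,0],"gripper":1},{"offset":[0.01,0,0],"rot":[0,0,0],"gripper":1},{"offset":[0.01,0,0],"rot":[0,0,0],"gripper":1},{"offset":[0,0,0],"rot":[0,0,0],"gripper":1}]' 
python3 slot.py 1;python3 plate.py 1 29
```

```text
t: 19.2
position: [0.4814, 0.1229, 0.0447]
orientation: [-3.141, -0.002, 0.115]
ft_force: [-0.1, 0.5, -3.6]
width: 0.0145
grasp_force: 79.7
t 19.2 rack x -0.0685 y err -0.0004 z 0.0447 yaw err -0.0006 F [-0.1  0.5 -3.6] w 0.0145 gf 79.7 tilt [ 0.0003 -0.0018]
front x -19.5 skew -0.0004 left y 31.1 right y -28.9
t: 19.65
position: [0.5109, 0.1264, 0.0445]
orientation: [-3.141, -0.001, 0.115]
ft_force: [3.7, -0.5, 3.5]
width: 0.0152
grasp_force: 80.8
t 19.65 rack x -0.0388 y err -0.0003 z 0.0445 yaw err -0.0004 F [ 3.7 -0.5  3.5] w 0.0152 gf 80.8 tilt [ 0.0005 -0.0014]
front x 10.3 skew -0.015 left y 30.8 right y -28.3
```

```bash

python3 -m inch '[{"offset":[0.01,0,-0.0008],"rot":[0,0,0],"gripper":1},{"offset":[0.015,0,0],"rot":[0,0,0],"gripper":1},{"offset":[0.015,0,0],"rot":[0,0,0],"gripper":1},{"offset":[0.015,0,0],"rot":[0,0,0],"gripper":1},{"offset":[0.01,0,0],"rot":[0,0,0],"gripper":1}]' 
python3 -m inch '[{"offset":[0.008,0,0],"rot":[0,0,0],"gripper":1},{"offset":[0.004,0,0],"rot":[0,0,0],"gripper":1},{"offset":[0.002,0,0],"rot":[0,0,0],"gripper":1},{"offset":[0,0,0],"rot":[0,0,0],"gripper":1}]' 
python3 slot.py 1
```

```text
t: 20.2
position: [0.5746, 0.1336, 0.0447]
orientation: [3.142, 0.001, 0.116]
ft_force: [1.3, 0.1, -5.5]
width: 0.015
grasp_force: 79.8
t: 20.6
position: [0.588, 0.1353, 0.0451]
orientation: [-3.142, 0.0, 0.116]
ft_force: [-0.4, -0.3, -4.3]
width: 0.0147
grasp_force: 79.8
t 20.6 rack x 0.0387 y err -0.0003 z 0.0451 yaw err 0.0001 F [-0.4 -0.3 -4.3] w 0.0147 gf 79.8 tilt [0.     0.0004]
```

```bash

python3 -m inch '[{"offset":[0.002,0,0],"rot":[0,0,0],"gripper":1},{"offset":[0.002,0,0],"rot":[0,0,0],"gripper":1},{"offset":[0.002,0,0],"rot":[0,0,0],"gripper":1},{"offset":[0,0,0.0007],"rot":[0,0,0],"gripper":1},{"offset":[0,0,0],"rot":[0,0,0],"gripper":1}]' 
python3 slot.py 1
```

```text
t: 21.1
position: [0.5914, 0.1358, 0.0448]
orientation: [3.14, 0.006, 0.116]
ft_force: [-27.5, -5.2, 23.0]
width: 0.0148
grasp_force: 84.1
t 21.1 rack x 0.0422 y err -0.0002 z 0.0448 yaw err 0.0003 F [-27.5  -5.2  23. ] w 0.0148 gf 84.1 tilt [-0.0014  0.0055]
```

```bash

python3 -m inch '[{"offset":[0,0,0],"rot":[0,0,0],"gripper":-0.3},{"offset":[0,0,0],"rot":[0,0,0],"gripper":-0.3},{"offset":[0,0,-0.03],"rot":[0,0,0],"gripper":-0.3},{"offset":[0,0,-0.04],"rot":[0,0,0],"gripper":-0.3},{"offset":[0,0,-0.045],"rot":[0,0,-0.024],"gripper":-0.3}]' 
python3 -m inch '[{"offset":[-0.0217,0.0418,0],"rot":[0,0,0],"gripper":-0.3},{"offset":[-0.0217,0.0418,0],"rot":[0,0,0],"gripper":-0.3},{"offset":[-0.0217,0.0418,0],"rot":[0,0,0],"gripper":-0.3},{"offset":[-0.0217,0.0418,0],"rot":[0,0,0],"gripper":-0.3},{"offset":[-0.0217,0.0418,0],"rot":[0,0,0],"gripper":-0.3}]' 
python3 -m inch '[{"offset":[-0.0217,0.0418,0],"rot":[0,0,0],"gripper":-0.3},{"offset":[-0.0217,0.0418,0],"rot":[0,0,0],"gripper":-0.3},{"offset":[-0.0217,0.0418,0],"rot":[0,0,0],"gripper":-0.3},{"offset":[-0.0217,0.0418,0],"rot":[0,0,0],"gripper":-0.3},{"offset":[-0.0217,0.0418,0],"rot":[0,0,0],"gripper":-0.3}]' 
python3 -m inch '[{"offset":[0,0,0],"rot":[0,0,0],"gripper":-0.3},{"offset":[0,0,0],"rot":[0,0,0],"gripper":-0.3}]' 
python3 - <<'E'
from meas import *
im,_=stubs("wrist"); cv2.imwrite("pics/w7.png",im["pixels"])
E
python3 goto.py 0.434 -0.308 0.037 0.14
```

```text
t: 21.6
position: [0.5938, 0.136, 0.1604]
orientation: [-3.141, 0.001, 0.14]
ft_force: [-0.0, -0.3, 0.6]
width: 0.0555
grasp_force: 0.0
t: 22.1
position: [0.5153, -0.0878, 0.1599]
orientation: [3.141, -0.001, 0.14]
ft_force: [0.5, -0.2, -0.4]
width: 0.0556
grasp_force: 0.0
t: 22.6
position: [0.4369, -0.3101, 0.16]
orientation: [3.141, -0.001, 0.14]
ft_force: [1.0, -1.4, -0.7]
width: 0.0557
grasp_force: 0.0
t: 22.8
position: [0.4373, -0.3091, 0.1596]
orientation: [3.141, -0.0, 0.138]
ft_force: [0.2, 1.1, -0.1]
width: 0.0555
grasp_force: 0.0
wrist 0.98 area 5696 resid 185 x,y,yaw [ 0.4325 -0.3069  0.1484] bbox [226. 129. 289. 226.]
t 22.9 p [ 0.4381 -0.3074  0.1596] rpy [-3.1416e+00 -4.0000e-04  1.4090e-01] F [ 0.5  0.4 -0.4] w 0.0552 gf 0.0
offset in present axes [-4.200e-03  1.000e-04  1.226e-01] in goal axes [-4.100e-03  1.000e-04  1.226e-01] rot [-0.     -0.0004  0.0009]
```

View pics/w7.png

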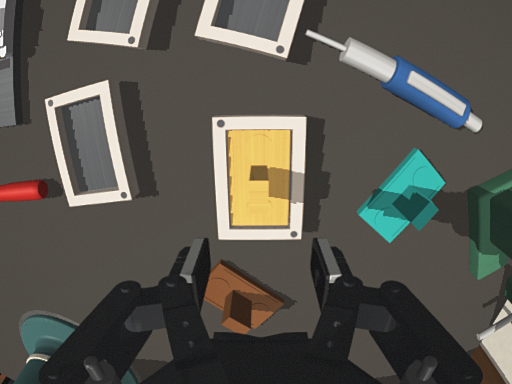

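C's stub is at (258,175), and C still sits in its mould where expected. The brown look-alike at (240,295) is clear of the fingers.

```bash

python3 -m inch '[{"offset":[-0.0055,-0.0010,0.035],"rot":[0,0,-0.006],"gripper":-0.3},{"offset":[0,0,0.045],"rot":[0,0,0],"gripper":-0.3},{"offset":[0,0,0.042],"rot":[0,0,0],"gripper":-0.3},{"offset":[0,0,0],"rot":[0,0,0],"gripper":-0.3},{"offset":[0,0,0],"rot":[0,0,0],"gripper":0.4}]' 80
python3 -m inch '[{"offset":[0,0,0],"rot":[0,0,0],"gripper":1},{"offset":[0,0,0],"rot":[0,0,0],"gripper":1},{"offset":[0,0,0],"rot":[0,0,0],"gripper":1},{"offset":[0,0,0],"rot":[0,0,0],"gripper":1}]' 
python3 -m inch '[{"offset":[0,0,-0.01],"rot":[0,0,0],"gripper":1},{"offset":[0,0,-0.02],"rot":[0,0,0],"gripper":1},{"offset":[0,0,-0.03],"rot":[0,0,0],"gripper":1},{"offset":[0,0,-0.03],"rot":[0,0,0],"gripper":1},{"offset":[0,0,0],"rot":[0,0,0],"gripper":1}]' 
python3 goto.py 0.4564 0.1958 0.15 0.1158
```

```text
t: 23.4
position: [0.4327, -0.307, 0.0383]
orientation: [-3.141, 0.0, 0.148]
ft_force: [0.1, -0.2, 1.0]
width: 0.0423
grasp_force: 0.0
t: 23.8
position: [0.4331, -0.3086, 0.0398]
orientation: [3.139, -0.002, 0.146]
ft_force: [-2.2, 1.5, 12.5]
width: 0.015
grasp_force: 78.2
t: 24.3
position: [0.4335, -0.309, 0.1321]
orientation: [3.137, -0.004, 0.146]
ft_force: [0.1, -1.0, -6.3]
width: 0.0145
grasp_force: 78.8
t 24.3 p [ 0.4335 -0.309   0.1321] rpy [ 3.1368 -0.0041  0.1457] F [ 0.1 -1.  -6.3] w 0.0145 gf 78.8
offset in present axes [ 0.096  -0.496  -0.0199] in goal axes [ 0.081  -0.4987 -0.0179] rot [ 0.0047 -0.0042  0.0299]
```

```bash

python3 -m inch '[{"offset":[0,0,-0.018],"rot":[0.0047,-0.0042,0.03],"gripper":1},{"offset":[0.0067,-0.0416,0],"rot":[0,0,0],"gripper":1},{"offset":[0.0067,-0.0416,0],"rot":[0,0,0],"gripper":1},{"offset":[0.0067,-0.0416,0],"rot":[0,0,0],"gripper":1},{"offset":[0.0067,-0.0416,0],"rot":[0,0,0],"gripper":1}]' 
python3 -m inch '[{"offset":[0.0067,-0.0416,0],"rot":[0,0,0],"gripper":1},{"offset":[0.0067,-0.0416,0],"rot":[0,0,0],"gripper":1},{"offset":[0.0067,-0.0416,0],"rot":[0,0,0],"gripper":1},{"offset":[0.0067,-0.0416,0],"rot":[0,0,0],"gripper":1},{"offset":[0.0067,-0.0416,0],"rot":[0,0,0],"gripper":1}]' 
python3 -m inch '[{"offset":[0.0067,-0.0416,0],"rot":[0,0,0],"gripper":1},{"offset":[0.0067,-0.0416,0],"rot":[0,0,0],"gripper":1},{"offset":[0.0067,-0.0416,0],"rot":[0,0,0],"gripper":1},{"offset":[0,0,0],"rot":[0,0,0],"gripper":1},{"offset":[0,0,0],"rot":[0,0,0],"gripper":1}]' 
python3 slot.py 2; python3 plate.py 2 29
python3 goto.py 0.4564 0.1958 0.058 0.1158
```

```text
t: 24.8
position: [0.4386, -0.138, 0.1461]
orientation: [-3.137, 0.005, 0.115]
ft_force: [1.0, 0.6, -5.5]
width: 0.0151
grasp_force: 79.6
t: 25.3
position: [0.448, 0.0724, 0.147]
orientation: [-3.137, 0.004, 0.116]
ft_force: [1.1, 0.2, -5.1]
width: 0.0148
grasp_force: 79.6
t: 25.8
position: [0.4535, 0.1979, 0.1472]
orientation: [-3.137, 0.005, 0.118]
ft_force: [-0.4, -1.1, -5.7]
width: 0.0148
grasp_force: 80.5
t 25.8 rack x -0.0876 y err 0.0024 z 0.1472 yaw err 0.0021 F [-0.4 -1.1 -5.7] w 0.0148 gf 80.5 tilt [0.0046 0.0051]
front x -37.5 skew -0.004 left y 33.9 right y -25.8
t 25.85 p [0.4537 0.1968 0.1471] rpy [-3.1375  0.0052  0.1162] F [ 0.2 -0.5 -5.8] w 0.0145 gf 80.5
offset in present axes [0.0031 0.0017 0.0891] in goal axes [0.0026 0.0013 0.0891] rot [-0.0041  0.0052  0.0004]
```

```bash

python3 -m inch '[{"offset":[0.0024,0.0012,0.04],"rot":[-0.0042,0.0048,0],"gripper":1},{"offset":[0,0,0.035],"rot":[0,0,0],"gripper":1},{"offset":[0,0,0.013],"rot":[0,0,0],"gripper":1},{"offset":[0,0,0],"rot":[0,0,0],"gripper":1},{"offset":[0,0,0],"rot":[0,0,0],"gripper":1}]' 
python3 slot.py 2; python3 plate.py 2 29
python3 - <<'E'
from h import *
im=vision.get_image("wrist"); cv2.imwrite("pics/w8.png",im["pixels"])
q=[.5451,.1684,.1158];C,S=np.cos(q[2]),np.sin(q[2])
print(proj(im,[[q[0]+C*-.02-S*y,q[1]-S*.02+C*y,.029] for y in(.15,.075,.0,-.075)],True).round(1).tolist())
E
```

```text
t: 26.35
position: [0.457, 0.1965, 0.0605]
orientation: [-3.141, -0.001, 0.115]
ft_force: [0.8, -0.6, -5.5]
width: 0.0147
grasp_force: 80.5
t 26.35 rack x -0.0843 y err 0.0006 z 0.0605 yaw err -0.0004 F [ 0.8 -0.6 -5.5] w 0.0147 gf 80.5 tilt [ 0.0007 -0.0013]
front x -33.9 skew -0.0005 left y 31.8 right y -28.0
[[92.4, 130.2], [200.7, 124.1], [326.7, 124.4], [433.4, 130.9]]
```

View pics/w8.png

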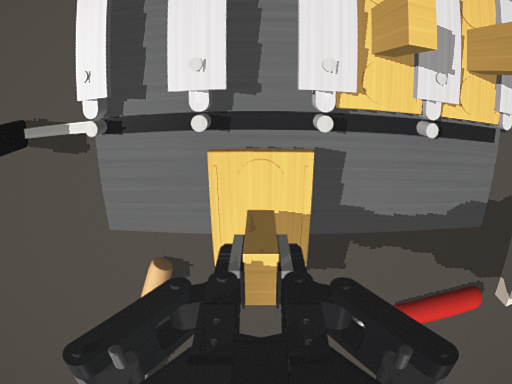

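Casting C is lined up: plate midpoint x≈261 px, midway between the pins at x≈200 and x≈323.

```bash

python3 -m inch '[{"offset":[0,0.0005,0.0145],"rot":[0,0,0],"gripper":1},{"offset":[0,0,0],"rot":[0,0,0],"gripper":1},{"offset":[0.015,0,0],"rot":[0,0,0],"gripper":1},{"offset":[0,0,0],"rot":[0,0,0],"gripper":1}]' 
python3 slot.py 2; python3 plate.py 2 29
python3 -m inch '[{"offset":[0.01,0,0],"rot":[0,0,0],"gripper":1},{"offset":[0.01,0,0],"rot":[0,0,0],"gripper":1},{"offset":[0.01,0,0],"rot":[0,0,0],"gripper":1},{"offset":[0,0,0],"rot":[0,0,0],"gripper":1}]' 
python3 slot.py 2;python3 plate.py 2 29
```

```text
t: 26.85
position: [0.4728, 0.1978, 0.0448]
orientation: [-3.141, -0.001, 0.115]
ft_force: [0.3, 0.2, -5.7]
width: 0.0152
grasp_force: 82.0
t 26.85 rack x -0.0684 y err 0.0 z 0.0448 yaw err -0.0008 F [ 0.3  0.2 -5.7] w 0.0152 gf 82.0 tilt [ 0.0007 -0.0014]
front x -18.3 skew -0.0003 left y 31.8 right y -28.4
t: 27.3
position: [0.5026, 0.2013, 0.0449]
orientation: [-3.141, -0.001, 0.115]
ft_force: [-1.4, -0.1, -5.5]
width: 0.0149
grasp_force: 81.8
t 27.3 rack x -0.0384 y err 0.0001 z 0.0449 yaw err -0.0009 F [-1.4 -0.1 -5.5] w 0.0149 gf 81.8 tilt [ 0.0009 -0.0011]
front x 11.7 skew -0.0124 left y 22.3 right y -20.3
```

```bash

python3 -m inch '[{"offset":[0.015,0,0],"rot":[0,0,0],"gripper":1},{"offset":[0.015,0,0],"rot":[0,0,0],"gripper":1},{"offset":[0.015,0,0],"rot":[0,0,0],"gripper":1},{"offset":[0.015,0,0],"rot":[0,0,0],"gripper":1},{"offset":[0.01,0,0],"rot":[0,0,0],"gripper":1}]' 
python3 -m inch '[{"offset":[0.004,0,0],"rot":[0,0,0],"gripper":1},{"offset":[0.003,0,0],"rot":[0,0,0],"gripper":1},{"offset":[0,0,0],"rot":[0,0,0],"gripper":1}]' 
python3 slot.py 2
python3 -m inch '[{"offset":[0.002,0,0],"rot":[0,0,0],"gripper":1},{"offset":[0.002,0,0],"rot":[0,0,0],"gripper":1},{"offset":[0.002,0,0],"rot":[0,0,0],"gripper":1},{"offset":[0,0,0.0004],"rot":[0,0,0],"gripper":1},{"offset":[0,0,0],"rot":[0,0,0],"gripper":1}]' 
python3 slot.py 2
```

```text
t: 27.85
position: [0.5712, 0.2093, 0.0448]
orientation: [-3.141, -0.0, 0.116]
ft_force: [-0.5, -0.2, -6.5]
width: 0.0147
grasp_force: 81.8
t: 28.15
position: [0.5774, 0.2102, 0.0449]
orientation: [-3.141, -0.0, 0.116]
ft_force: [0.2, 0.8, -5.0]
width: 0.0149
grasp_force: 81.8
t 28.15 rack x 0.0369 y err 0.0002 z 0.0449 yaw err 0.0002 F [ 0.2  0.8 -5. ] w 0.0149 gf 81.8 tilt [ 0.0004 -0.0001]
t: 28.65
position: [0.5816, 0.2108, 0.0446]
orientation: [3.141, 0.003, 0.116]
ft_force: [-16.7, -3.5, 9.8]
width: 0.015
grasp_force: 84.5
t 28.65 rack x 0.0412 y err 0.0004 z 0.0446 yaw err 0.0006 F [-16.7  -3.5   9.8] w 0.015 gf 84.5 tilt [-0.0006  0.0034]
```

```bash

python3 -m inch '[{"offset":[0,0,0],"rot":[0,0,0],"gripper":-0.3},{"offset":[0,0,0],"rot":[0,0,0],"gripper":-0.3},{"offset":[0,0,-0.03],"rot":[0,0,0],"gripper":-0.3},{"offset":[0,0,-0.04],"rot":[0,0,0],"gripper":0},{"offset":[0,0,-0.045],"rot":[0,0,0],"gripper":0}]' 
python3 -m inch '[{"offset":[-0.03,0,-0.035],"rot":[0,0,0],"gripper":0},{"offset":[-0.035,0,-0.03],"rot":[0,0,0],"gripper":0},{"offset":[-0.035,0,-0.03],"rot":[0,0,0],"gripper":0},{"offset":[0,0,0],"rot":[0,0,0],"gripper":0},{"offset":[0,0,0],"rot":[0,0,0],"gripper":0}]' 
python3 goto.py 0.4985 0.4066 0.037 0.1158
python3 - <<'E'
from h import *
im=vision.get_image("wrist"); cv2.imwrite("pics/w9.png",im["pixels"])
q=[.5451,.1684,.1158];C,S=np.cos(q[2]),np.sin(q[2])
# expected rear edge of home castings (rack x -10, plate top z .025)
print(proj(im,[[q[0]+C*-.01-S*y,q[1]-S*.01+C*y,.025] for y in(.0375,-.0375,-.1125)],True).round(1).tolist())
E
```

```text
t: 29.15
position: [0.5834, 0.2107, 0.1606]
orientation: [-3.141, 0.0, 0.116]
ft_force: [1.0, 0.3, 1.0]
width: 0.043
grasp_force: 0.0
t: 29.65
position: [0.4847, 0.199, 0.2556]
orientation: [3.141, -0.003, 0.116]
ft_force: [0.7, 0.2, -0.1]
width: 0.0426
grasp_force: 0.0
t 29.65 p [0.4847 0.199  0.2556] rpy [ 3.1414 -0.0033  0.1155] F [ 0.7  0.2 -0.1] w 0.0426 gf 0.0
offset in present axes [ 0.0369 -0.2047  0.2187] in goal axes [ 0.0377 -0.2046  0.2186] rot [ 0.0002 -0.0033 -0.0003]
[[261.4, 119.7], [320.5, 120.6], [375.3, 123.2]]
```

View pics/w9.png

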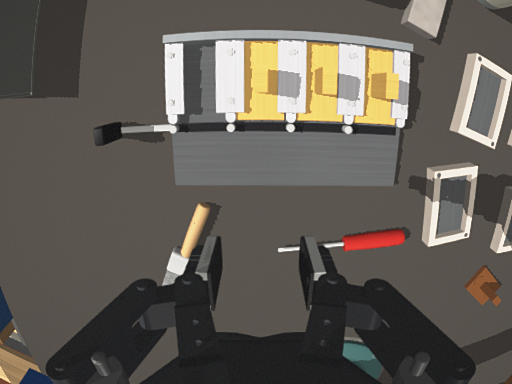

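All three castings are home, with their rear edges at y≈121 px as predicted, and all the moulds are empty. Now I'll close the keeper.

```bash

python3 -m inch '[{"offset":[0.007,-0.04,0],"rot":[0,0,0],"gripper":0},{"offset":[0.007,-0.041,0],"rot":[0,0,0],"gripper":0},{"offset":[0.007,-0.041,0],"rot":[0,0,0],"gripper":0},{"offset":[0.008,-0.041,0],"rot":[0,0,0],"gripper":0},{"offset":[0.008,-0.0415,0],"rot":[0,0,0],"gripper":0}]' 
python3 -m inch '[{"offset":[0,0,0.04],"rot":[0,0,0],"gripper":0},{"offset":[0,0,0.04],"rot":[0,0,0],"gripper":0},{"offset":[0,0,0.04],"rot":[0,0,0],"gripper":0},{"offset":[0,0,0],"rot":[0,0,0],"gripper":0},{"offset":[0,0,0],"rot":[0,0,0],"gripper":0}]' 
python3 goto.py 0.4985 0.4066 0.037 0.1158
```

```text
t: 30.2
position: [0.498, 0.4081, 0.2527]
orientation: [3.141, 0.002, 0.115]
ft_force: [1.0, 0.5, 1.0]
width: 0.0426
grasp_force: 0.0
t: 30.7
position: [0.4975, 0.4069, 0.1344]
orientation: [-3.141, 0.001, 0.116]
ft_force: [0.5, 0.8, -0.2]
width: 0.043
grasp_force: 0.0
t 30.7 p [0.4975 0.4069 0.1344] rpy [-3.1412e+00  1.4000e-03  1.1570e-01] F [ 0.5  0.8 -0.2] w 0.043 gf 0.0
offset in present axes [0.0011 0.0005 0.0974] in goal axes [0.0009 0.0004 0.0974] rot [-0.0004  0.0014 -0.0001]
```

```bash

python3 -m inch '[{"offset":[0.001,0,0.04],"rot":[0,0,0],"gripper":0},{"offset":[0,0,0.04],"rot":[0,0,0],"gripper":0},{"offset":[0,0,0.016],"rot":[0,0,0],"gripper":0},{"offset":[0,0,0],"rot":[0,0,0],"gripper":0},{"offset":[0,0,0],"rot":[0,0,0],"gripper":0.5}]' 60
python3 -m inch '[{"offset":[0,0,0],"rot":[0,0,0],"gripper":1},{"offset":[0,0,0],"rot":[0,0,0],"gripper":1},{"offset":[0,0,0],"rot":[0,0,0],"gripper":1}]' 
python3 -m inch '[{"offset":[0,0.009,0],"rot":[0,0,0],"gripper":1},{"offset":[0,0.009,0],"rot":[0,0,0],"gripper":1},{"offset":[0,0.009,0],"rot":[0,0,0],"gripper":1},{"offset":[0,0.007,0],"rot":[0,0,0],"gripper":1},{"offset":[0,0,0],"rot":[0,0,0],"gripper":1}]'
python3 goto.py 0.4985 0.4066 0.037 0.1158
```

```text
t: 31.2
position: [0.4994, 0.4078, 0.0409]
orientation: [-3.14, -0.002, 0.116]
ft_force: [-0.8, 0.6, 0.7]
width: 0.0294
grasp_force: 0.0
t: 31.5
position: [0.4996, 0.4066, 0.0413]
orientation: [-3.141, -0.003, 0.115]
ft_force: [-3.7, -8.5, 13.6]
width: 0.015
grasp_force: 59.3
t: 32.0
position: [0.5034, 0.3731, 0.0413]
orientation: [-3.14, -0.003, 0.115]
ft_force: [-3.9, -2.9, 16.7]
width: 0.0146
grasp_force: 62.0
t 32.0 p [0.5034 0.3731 0.0413] rpy [-3.1399e+00 -3.1000e-03  1.1490e-01] F [-3.9 -2.9 16.7] w 0.0146 gf 62.0
offset in present axes [-0.0011 -0.0339  0.0043] in goal axes [-0.001  -0.0339  0.0043] rot [-0.0017 -0.0031 -0.0009]
```

```bash

python3 -m inch '[{"offset":[0,0.003,0],"rot":[0,0,0],"gripper":1},{"offset":[0,0.002,0],"rot":[0,0,0],"gripper":1},{"offset":[0,0.001,0],"rot":[0,0,0],"gripper":1},{"offset":[0,0,0],"rot":[0,0,0],"gripper":1}]'
python3 -m inch '[{"offset":[0,0.002,0],"rot":[0,0,0],"gripper":1},{"offset":[0,0,0],"rot":[0,0,0],"gripper":1}]'
```

```text
t: 32.4
position: [0.5038, 0.3692, 0.0413]
orientation: [-3.137, -0.004, 0.116]
ft_force: [-1.8, 6.8, 9.4]
width: 0.0148
grasp_force: 61.1
t: 32.6
position: [0.5038, 0.3692, 0.0414]
orientation: [-3.134, -0.005, 0.117]
ft_force: [-0.1, 19.5, 0.3]
width: 0.0144
grasp_force: 60.2
```

```bash

python3 -m inch '[{"offset":[0,0.0015,0],"rot":[0,0,0],"gripper":1},{"offset":[0,0,0],"rot":[0,0,0],"gripper":1},{"offset":[0,-0.0035,0],"rot":[0,0,0],"gripper":0},{"offset":[0,0,0],"rot":[0,0,0],"gripper":0},{"offset":[0,0,0],"rot":[0,0,0],"gripper":0}]'
python3 -m inch '[{"offset":[0,0,-0.03],"rot":[0,0,0],"gripper":0},{"offset":[0,0,-0.05],"rot":[0,0,0],"gripper":0},{"offset":[0,0,-0.05],"rot":[0,0,0],"gripper":0},{"offset":[-0.02,0.04,-0.04],"rot":[0,0,0],"gripper":0},{"offset":[-0.02,0.04,-0.04],"rot":[0,0,0],"gripper":0}]'
python3 -m inch '[{"offset":[-0.01,0.04,0],"rot":[0,0,0],"gripper":0},{"offset":[-0.01,0.04,0],"rot":[0,0,0],"gripper":0},{"offset":[0,0,0],"rot":[0,0,0],"gripper":0},{"offset":[0,0,0],"rot":[0,0,0],"gripper":0}]'
python3 - <<'E'
from h import *
im=vision.get_image("wrist"); cv2.imwrite("pics/w10.png",im["pixels"])
q=[.5451,.1684,.1158];C,S=np.cos(q[2]),np.sin(q[2])
for k in (0,.0375): print(proj(im,[[q[0]+C*-.02-S*(y+k),q[1]-S*.02+C*(y+k),.029] for y in(.1125,.0375,-.0375,-.1125)],True).round(1).tolist())
cv2.imwrite("pics/w10.png",cv2.resize(im["pixels"][20:220,80:480],(800,400),interpolation=cv2.INTER_CUBIC))
E
```

```text
t: 33.1
position: [0.5035, 0.3667, 0.0393]
orientation: [-3.141, -0.001, 0.115]
ft_force: [-0.1, 0.1, -0.4]
width: 0.0426
grasp_force: 0.0
t: 33.6
position: [0.477, 0.2961, 0.2368]
orientation: [-3.141, -0.001, 0.116]
ft_force: [0.7, -1.7, 0.7]
width: 0.0426
grasp_force: 0.0
t: 34.0
position: [0.4672, 0.2138, 0.2357]
orientation: [3.141, -0.001, 0.113]
ft_force: [0.3, 0.4, -0.6]
width: 0.0428
grasp_force: 0.0
[[211.9, 117.2], [275.6, 116.6], [338.1, 118.1], [394.3, 121.3]]
[[181.3, 118.3], [243.6, 116.6], [307.4, 117.1], [367.2, 119.5]]
```

View pics/w10.png

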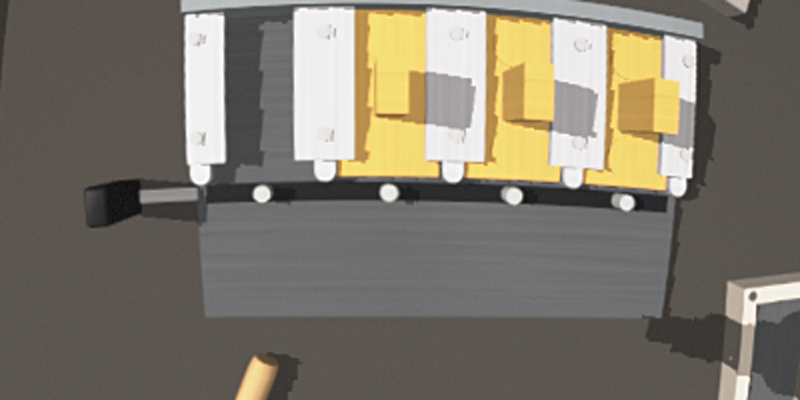

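The pins, at crop (262,194), (389,193), (513,196) and (626,202), are in the middle of the mouths behind the castings, as predicted for locked. The arm is clear.

```bash
python3 -c "
from rig import ticket
print(ticket.finish_job())"
```

```text
the job is handed in; nothing more can be done
None
```

All three castings that were present are home in slots 0–2, the keeper is slid fully back with its pins locked behind them, and the job is handed in with the gripper clear and the other things left where they stood.

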